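Dock the ward tablet on its sloped cradle and lock it

ROBOT

A 6-joint arm with a two-finger parallel gripper is mounted at the origin on the work surface. World frame = base frame: x ahead of the robot, y to its left, z up, the work surface at z = 0. Lengths are in mm, angles in rad, forces in N, time in s.
With the tool pointing down it reaches from about 275 to 750 mm from the base axis. Payload 10.2 kg.
Tool frame: the origin (TCP) lies at the very end of the fingers, on their centre line; the grasp point (between the pads) lies 19 mm behind it; z points along the fingers, y is the direction in which the jaws open and shut (so a half turn about z gives the same grasp; the last joint's range is limited). The gripper opens to 85 mm and grips with 20 to 120 N. Pads are 22 mm wide; open, the fingers measure 114 mm over their backs; the gripper's body (76 mm by 85 mm) begins 54 mm behind the grasp point. The pads swing forward as they close: fully open they stand 13 mm farther back than shut.
Start: joints at [-1.354, 0.313, 1.498, -0, 1.331, -0.223], TCP at [223.512, -475.051, 231.294] pointing down, gripper open.
Joint ranges: [-2.94, 2.94], [-0.97, 2.17], [0.19, 2.56], [-1.23, 4.37], [0.02, 3.11], [-2.88, 2.88]. Speed limits (rad/s): [2.39, 2.39, 3.01, 3.14, 3.14, 3.14].

INTERFACE

Orientations are given as a unit quaternion [w, x, y, z].
In Python, from rig import sensors, imaging, ctrl gives the robot as it stands.
- The arm moves only by the shell command python3 -m creep 'ROWS' [FORCE]. ROWS is JSON, a list of rows, each an object with "grip": the finger opening in mm, from 0 to 85.4; "linear": the shift along the tool's x, y, z in mm, a list of three; "rot": the turn, a rotation vector about the tool's x, y, z in rad, a list of three. A call has 1 to 12 rows; each row shifts and turns the commanded pose from where the row before left it, along the tool's axes as they then stand; what a row does not reach is not made up. A row lasts 1/12 s, in which the tool goes at most 41.7 mm and 7.16 degrees, less where a joint would pass 70% of its speed; a pose out of reach is approached as far as the arm can. A call with a gripper value outside its range is refused whole. The fingers move at their own pace and stop on an object; FORCE is the grip in N (left out, the last holds). Time passes only in rows, so rows that do not move let the fingers close. It gives the time, the measured TCP pose, the force and the opening at its end, in the units of the state.
- sensors.sense(): the state, without advancing time (a new reading comes with each control period).
- imaging.capture(name): name is "scene" or "side" or "wrist"; returns (picture, depth): 480x640x3 uint8, red, green, blue; 480x640 float32, mm along the optical axis (not along the pixel's ray), 0 where there is no reading.
- imaging.camera_params(name): a dict with "intrinsics" (3x3 intrinsics, pixels), "k1" (the pictures are not rectified: a ray, as slopes to the right and down, at radius r is drawn at 1 + k1 r^2 times it, then the intrinsics apply), "R" (3x3) and "t" (3): a world point X has camera coordinates R X + t. Camera axes: x right, y down, z forward; pixel columns grow to the right and rows downward; lengths in mm; the calibration is good to about 2 mm. A picture is of the moment at which its call begins: read the wrist's pose just before it. camera_params takes no time and is no camera call; for the wrist camera it gives the pose at the moment of the call.
- ctrl.finish_job(): hands the job in, once; it reports no verdict.
The state is a dict: "time_s": time; "joints": joint angles; "dq": joint speeds; "tau": joint torques, N m; "eef_pos": TCP position; "ee_rot": TCP orientation; "force": force on the tool from outside, world axes, zero at the start; "wrist_torque": the same for the moment, N m; "grip_width": opening from 0.0 (shut) to 1.0 (fully open).
Only numpy, scipy, OpenCV 4.12 (cv2) and the standard library are available. Lean on these libraries where they do the work, as an engineer would, in place of code of your own. Each camera call takes 0.05 s, during which the arm holds its last target.

TASK

Take the ward tablet out of the upright rack and set it down gently in the reclined dock cradle, standing on the narrow ledge between the end stops, leaning against the back plate with its screen facing outwards. Then lock the dock: flip the latch handle over its high point so that it snaps closed and its pawl bars the front of the tablet. Leave the clipboard, binder, hand-gel dispenser and mug as they stand.

Things in the scene. Friction and masses are not known exactly. Their poses are not given: they have to be found in the camera images.
- tablet: Ward tablet: grey slab, black rubber corners, dark screen; 20 mm thick (x), 130 wide (y), 160 tall (z), about 0.42 kg. Origin at the centre of its bottom face; x points out of the screen, z to its top edge. Starts upright in any of the rack's three slots, screen towards the rack's +x.
- tablet_screen (a point): Middle of the tablet's screen, on its front face: 10 mm ahead of (x) and 80 mm above (z) the tablet's origin.
- rack: Fixed grey desk rack, 200 (x) by 150 mm (y), origin under its centre. Three slots 30 mm wide in x, open at the ends, at x = -66, 0, +66 mm; floors 8 mm above the desk, 4 mm walls up to 64 mm, centred 17 mm either side of each slot's middle. Holds tablet, clipboard and binder in any order, each up to 12 mm off along its slot.
- dock: Fixed dock that carries the cradle on a stem; origin under the centre of its black foot (150 mm in x, 190 mm in y, 12 mm thick), z up. Its front faces +x (away from the robot, give or take 23 degrees).
- cradle: Aluminium cradle, 70 mm above the dock's origin, reclined 20 degrees: z runs up along the back plate and leans to the dock's -x; x points out of the plate's front, y as the dock's. Origin: corner of ledge top (z = 0) and plate front (x = 0), mid width. The plate is 150 mm wide, up to z = 85 mm.
- ledge (a point): Middle of the ledge's top, 14 mm ahead (x) of the cradle's origin. Ledge 28 mm deep between back plate and lip (lip 6 mm thick, 12 mm high), 140 mm long between end stops (22 mm high). The seated tablet stands on it with origin at cradle x = 10 to 18, y = 0, z = 0 mm and axes along the cradle's, within a few degrees.
- latch (a joint): Latch lever angle about the cradle's +x axis, rad. 0: open, handle leaning out, 50 degrees from the cradle's +y axis towards its z. 1.4: closed, handle leaning in over the tablet's front, pawl across its +y edge. A spring holds it at either end; past the high point (0.75) it snaps closed. To start turning: 0.45 N m (5 to 6 N at the handle's end).
- latch_pivot (a point): Latch axis at cradle x = 31, y = 95, z = 75 mm. The lever turns in the plane cradle x = 31 mm, 12 to 15 mm thick (hub 18 mm thick, radius 12). Its pawl, 14 mm thick and 50 long, stands 55 degrees on from the handle towards closing: when open it is almost upright, clear of the tablet's edge.
- latch_tip (a point): End of the latch's handle, a round black grip of 15 mm diameter, 90 mm from the pivot. To close, push it sideways from its outer side, towards the cradle's -y.
- clipboard: Bystander: aluminium storage clipboard with a dark clip at its top, 12 mm (x) by 115 mm (y) by 150 mm tall, upright in a slot of the rack; origin at the centre of its underside.
- binder: Bystander: closed grey binder, 27 mm (x) by 105 mm (y) by 155 mm tall, upright in a slot of the rack; origin at the centre of its underside.
- dispenser: Bystander: white hand-gel pump bottle, 56 mm across and 163 mm tall, standing on the desk behind the dock's latch side (its -x, +y side); origin at the centre of its underside.
- mug: Bystander: white mug, 76 mm across, 90 mm tall, with a handle, standing in front of the dock (its +x side); origin at the centre of its underside.
There are look-alikes about, which are no part of the job. What is shaped like the tablet but blue is not meant.

How it is judged (in metres and radians):
On the way, in this order (a step that is already met when the one before it is completed fails the run):
1. the tablet stands seated in the cradle, screen outwards, with the latch still open (x of tablet in the frame of cradle between 0.005 and 0.022 m and y of tablet in the frame of cradle between -0.008 and 0.008 m and z of tablet in the frame of cradle between -0.006 and 0.006 m and x of tablet_screen in the frame of cradle above 0.012 m and z of tablet_screen in the frame of cradle above 0.07 m and angle between the z axis of tablet and the z axis of cradle, either way round below 0.14 rad and angle between the x axis of tablet and the x axis of cradle, either way round below 0.14 rad and value of joint latch below 0.4 rad), for 0.2 s.
2. the latch is snapped closed over the seated tablet (x of tablet in the frame of cradle between 0.005 and 0.022 m and y of tablet in the frame of cradle between -0.008 and 0.008 m and z of tablet in the frame of cradle between -0.006 and 0.006 m and x of tablet_screen in the frame of cradle above 0.012 m and z of tablet_screen in the frame of cradle above 0.07 m and angle between the z axis of tablet and the z axis of cradle, either way round below 0.14 rad and angle between the x axis of tablet and the x axis of cradle, either way round below 0.14 rad and value of joint latch above 1.3 rad), for 0.2 s.
At the end, for the whole second after the job is handed in: Tablet released and at rest on the cradle ledge (origin within 8 mm of mid width, 6 mm of the ledge surface, 5 to 22 mm ahead of the back plate), along the cradle within 0.14 rad, screen outwards, top up; latch closed beyond 1.3 rad (all of step 2 and linear speed of tablet below 0.02 m/s and contact force between tablet and the fingers below 0.1 N); the robot touches nothing.
It fails at once if the clipboard is shifted by more than 30 mm or tipped by more than 0.4 rad (distance of clipboard from where it was at the start of the episode above 0.03 m or angle between clipboard's own z axis and vertical above 0.4 rad).
It fails at once if the binder is shifted by more than 30 mm or tipped by more than 0.4 rad (distance of binder from where it was at the start of the episode above 0.03 m or angle between binder's own z axis and vertical above 0.4 rad).
It fails at once if the dispenser is shifted by more than 30 mm or tipped by more than 0.4 rad (distance of dispenser from where it was at the start of the episode above 0.03 m or angle between dispenser's own z axis and vertical above 0.4 rad).
It fails at once if the mug is shifted by more than 30 mm or tipped by more than 0.4 rad (distance of mug from where it was at the start of the episode above 0.03 m or angle between mug's own z axis and vertical above 0.4 rad).
It fails at once if the tablet is dropped into the cradle (faster than 0.5 m/s close above the ledge) (distance between tablet and cradle below 0.05 m and linear speed of tablet above 0.5 m/s).
It also fails if it takes over 59 s, if anything falls off the work surface, if the arm or the gripper's body presses on something with over 40 N, if the wrist force passes 120 N, or if a joint passes its speed limit or range.

## Working session

There is one attempt and no reset: what is moved stays moved. The work goes in short steps, Python scripts to look and compute and a shell command to move; the robot and the scene stay as the last step left them, time stands still between calls to the robot, and variables do not carry over. Pictures are saved under pics/ and viewed, and the job is handed in when it is done.

```bash
ls; mkdir -p pics; python3 - <<'E'
from rig import sensors, imaging, ctrl
import cv2,numpy as np
print(sensors.sense())
for n in ['scene','side','wrist']:
    p=imaging.camera_params(n); print(n,p)
    im,d=imaging.capture(n)
    cv2.imwrite(f'pics/{n}0.png',im[:,:,::-1]); np.savez(f'pics/{n}0.npz',im=im,d=d,K=p['intrinsics'],k1=p['k1'],R=p['R'],t=p['t'])
E
```

```text
pics
{'time_s': 0.0, 'joints': array([-1.35443468e+00,  3.13473630e-01,  1.49847416e+00,  7.30415422e-06,
        1.33099848e+00, -2.23434615e-01]), 'dq': array([ 3.39741748e-05, -5.36063547e-04,  2.33694162e-04,  1.18604249e-03,
       -3.26439285e-04, -4.21469189e-04]), 'tau': array([ 1.76372255e-04, -4.12270010e+01, -2.59740007e+01, -1.68023435e-04,
        4.16574301e-03,  8.22749058e-06]), 'eef_pos': array([ 223.43632591, -474.78232479,  230.70902979]), 'ee_rot': array([-6.76793674e-04,  9.75919642e-01,  2.18129307e-01,  5.94049245e-06]), 'force': array([-0.5752847 , -0.13030279,  1.47603728]), 'wrist_torque': array([-0.02160825, -0.02178416,  0.03851224]), 'grip_width': 1.0055943641060003}
scene {'intrinsics': array([[437.43298926,   0.        , 316.82753601],
       [  0.        , 437.43298926, 240.91465605],
       [  0.        ,   0.        ,   1.        ]]), 'k1': -0.11080161539864772, 'R': array([[ 0.28279142,  0.9591456 , -0.00829011],
       [ 0.8268294 , -0.24814245, -0.50475585],
       [-0.48619148,  0.13588611, -0.86322234]]), 't': array([-211.1305925 , -361.10708654
[... 180 characters left out ...]
.        ]]), 'k1': -0.08616813636729447, 'R': array([[-9.94510673e-01, -1.04634177e-01, -4.58995791e-04],
       [-7.66645855e-02,  7.31641021e-01, -6.77365454e-01],
       [ 7.12113972e-02, -6.73611984e-01, -7.35646540e-01]]), 't': array([ 523.45469139,   82.83329912, 1584.95554471])}
wrist {'intrinsics': array([[389.06931911,   0.        , 317.47413863],
       [  0.        , 389.06931911, 237.70449719],
       [  0.        ,   0.        ,   1.        ]]), 'k1': -0.0813686037919109, 'R': array([[ 0.42534242, -0.90502993, -0.00215508],
       [-0.86005571, -0.40494465,  0.31036109],
       [-0.28175876, -0.13015624, -0.9506163 ]]), 't': array([-523.22381552,  -40.81391375,  380.58398095])}
```

View pics/scene0.png

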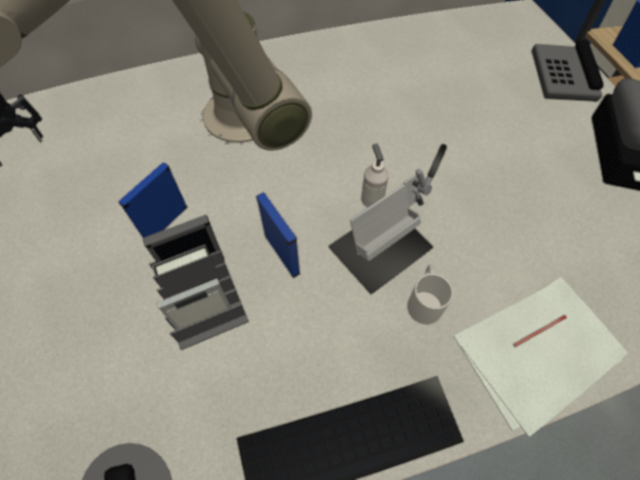

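View pics/side0.png

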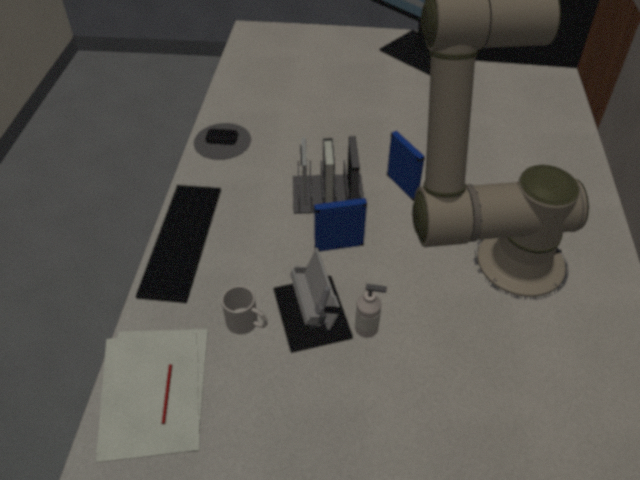

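View pics/wrist0.png

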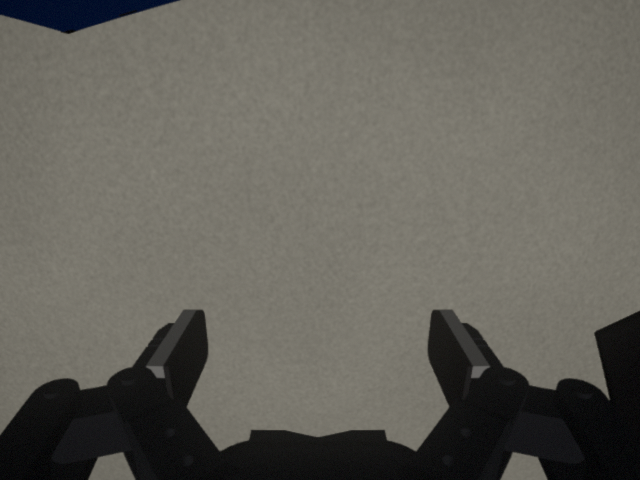

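```bash
cat > h.py <<'E'
import numpy as np,cv2
from scipy.spatial.transform import Rotation as Rn
def cloud(im,d,K,k1,R,t):
    h,w=d.shape
    u,v=np.meshgrid(np.arange(w),np.arange(h))
    pts=np.stack([u,v],-1).reshape(-1,1,2).astype(float)
    n=cv2.undistortPoints(pts,K,np.array([k1,0,0,0.])).reshape(h,w,2)
    C=np.dstack([n[...,0]*d,n[...,1]*d,d])
    W=(C-t)@R
    W[d==0]=np.nan
    return W
def load(f):
    z=np.load(f); return z['im'],cloud(z['im'],z['d'],z['K'],float(z['k1']),z['R'],z['t'])
def snap(n,f):
    from rig import imaging
    p=imaging.camera_params(n); im,d=imaging.capture(n)
    cv2.imwrite(f'pics/{f}.png',im[:,:,::-1]); np.savez(f'pics/{f}.npz',im=im,d=d,K=p['intrinsics'],k1=p['k1'],R=p['R'],t=p['t'])
    return load(f'pics/{f}.npz')
def crop(f,x0,y0,x1,y1,s,o):
    im=cv2.imread(f'pics/{f}.png')[y0:y1,x0:x1]
    cv2.imwrite(f'pics/{o}.png',cv2.resize(im,None,fx=s,fy=s,interpolation=cv2.INTER_CUBIC))
E
python3 - <<'E'
from h import *
crop('scene0',110,150,310,360,3.6,'c1'); crop('scene0',320,130,470,330,3.9,'c2'); crop('side0',230,120,430,360,2.5,'c3')
E
```

```text
(no output)
```

View pics/c1.png

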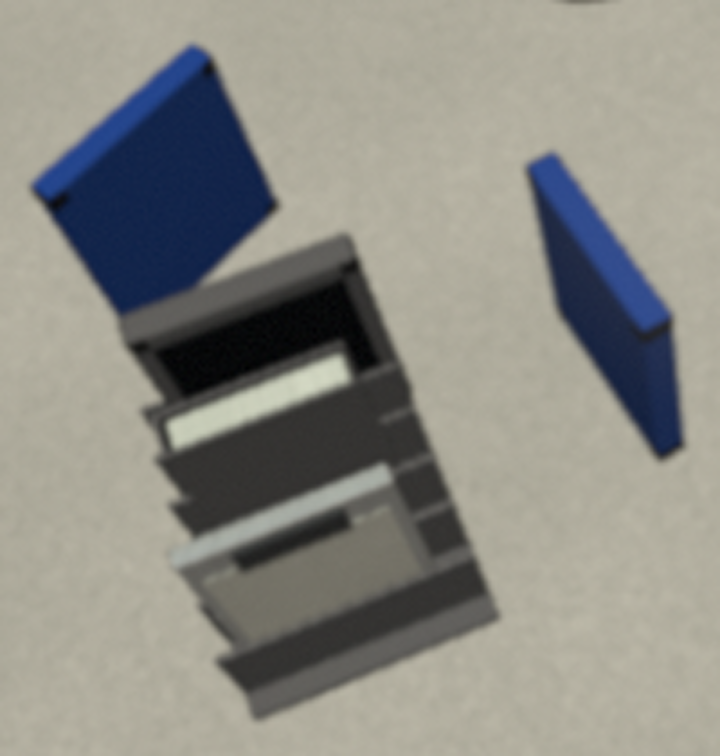

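View pics/c2.png

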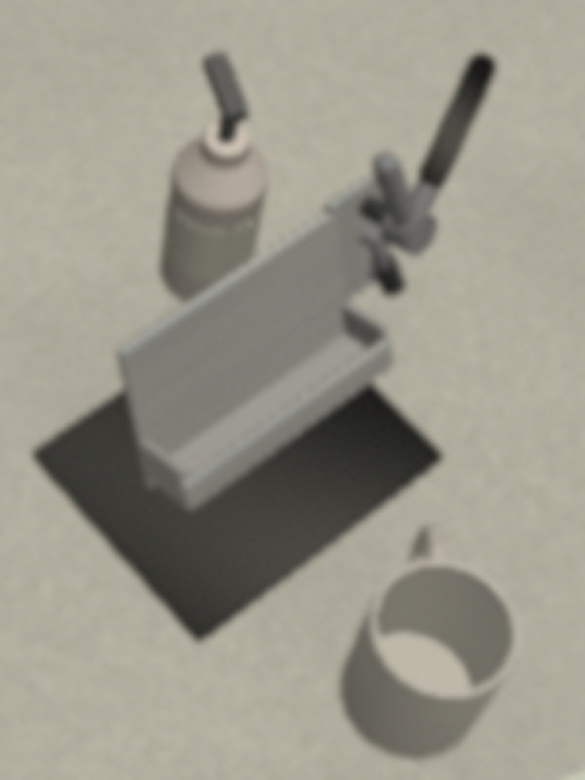

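View pics/c3.png

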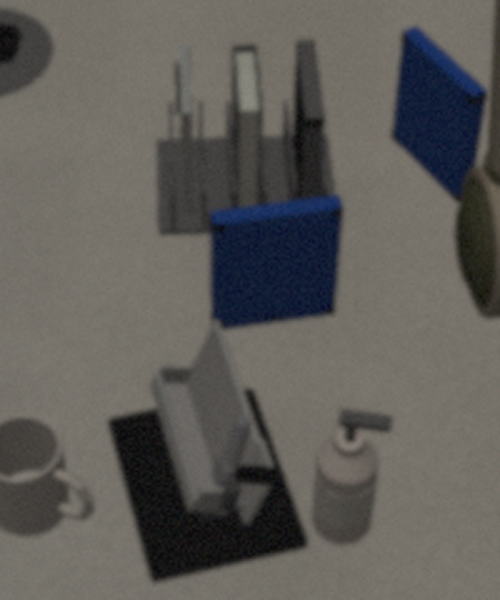

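```bash
python3 - <<'E'
from h import *
for n in ['scene0','side0']:
    im,W=load(f'pics/{n}.npz')
    z=W[...,2]
    tbl=np.nanmedian(z[(np.abs(z)<15)]); print(n,'table z',tbl)
im,W=load('pics/scene0.npz')
def p(u,v,k=1):
    q=W[v-k:v+k+1,u-k:u+k+1].reshape(-1,3); print((u,v),np.nanmedian(q,0).round(1))
def c1(x,y): p(int(round(110+x/3.6)),int(round(150+y/3.6)))
def c2(x,y): p(int(round(320+x/3.9)),int(round(130+y/3.9)))
print('tablet top'); [c1(*a) for a in [(240,283),(160,315),(320,258),(260,330),(180,370),(330,310)]]
print('binder top'); [c1(*a) for a in [(260,390),(180,430),(340,365)]]
print('clip top'); [c1(*a) for a in [(280,515),(190,555),(380,475)]]
print('rack foot');[c1(*a) for a in [(260,710),(490,610)]]
print('dock foot');[c2(*a) for a in [(45,455),(200,630),(430,455)]]
print('plate');[c2(*a) for a in [(140,380),(240,340),(160,430),(320,270)]]
print('ledge');[c2(*a) for a in [(195,460),(270,405),(340,360)]]
print('handle tip, hub');[c2(*a) for a in [(482,70),(455,120),(412,230),(388,165)]]
print('disp, mug');[c2(*a) for a in [(228,140),(215,65),(445,580)]]
# all clouds: height-band plots for bystanders
im,W=load('pics/side0.npz')
E
```

```text
scene0 table z 0.5540318163363644
side0 table z 2.1940404130439113
tablet top
(177, 229) [ 454.  -190.9  168.6]
(154, 238) [ 461.4 -236.3  168.1]
(199, 222) [ 452.6 -147.3  168.6]
(182, 242) [ 463.8 -191.6  133.6]
(160, 253) [ 471.1 -239.2  126. ]
(202, 236) [ 457.2 -151.5  126.7]
binder top
(182, 258) [ 513.8 -191.7  157.2]
(160, 269) [ 524.6 -235.2  157. ]
(204, 251) [ 510.9 -149.3  157.3]
clip top
(188, 293) [ 588.  -190.7  158. ]
(163, 304) [ 597.2 -237.1  158.2]
(216, 282) [ 580.7 -138.3  158.7]
rack foot
(182, 347) [ 626.9 -250.     8.1]
(246, 319) [ 603.4 -110.8    8.7]
dock foot
(332, 247) [494.2 109.9  13.4]
(371, 292) [621.3 157.5  10.7]
(430, 247) [557.  322.1  11.4]
plate
(356, 227) [524.6 148.4 125.6]
(382, 217) [506.9 212.7 108.8]
(361, 240) [535.7 158.3  87.8]
(402, 199) [483.2 265.2 119.7]
ledge
(370, 248) [552.4 172.   76.3]
(389, 234) [532.8 222.8  75.9]
(407, 222) [514.5 272.   75. ]
handle tip, hub
(444, 148) [453.3 351.3 219.8]
(437, 161) [465.5 335.4 199. ]
(426, 189) [497.9 305.3 159.2]
(419, 172) [483.9 287.1 202.5]
disp, mug
(378, 166) [394.2 243.4 132.7]
(375, 147) [366.1 243.9 162.7]
(434, 279) [655.6 274.   71. ]
```

```bash
python3 - <<'E'
from h import *
def fit(P,it=4,th=4):
    P=P[~np.isnan(P).any(1)]
    for _ in range(it):
        c=np.median(P,0) if _==0 else P.mean(0); n=np.linalg.svd(P-c,full_matrices=False)[2][2]
        r=(P-c)@n; P=P[abs(r)<th]
    return P.mean(0),n,len(P),r.std()
im,W=load('pics/scene0.npz')
def poly(img,pts,off,s):
    m=np.zeros((480,640),np.uint8); q=np.array([[off[0]+x/s,off[1]+y/s] for x,y in pts])
    cv2.fillPoly(m,[q.round().astype(int)],1); return W[m>0]
o1=((110,150),3.6); o2=((320,130),3.9)
print('tab front',fit(poly(im,[(180,350),(335,290),(365,340),(190,385)],*o1)))
T=poly(im,[(130,340),(340,260),(345,235),(120,315)],*o1); T=T[abs(T[:,2]-168.5)<3]
print('tab top',len(T)); 
c,(w,h),a=cv2.minAreaRect(T[:,:2].astype(np.float32)); print(T.mean(0),c,w,h,a)
# full top surface points in world box
Q=W.reshape(-1,3); ok=(abs(Q[:,0]-455)<40)&(abs(Q[:,1]+190)<90)&(abs(Q[:,2]-168)<3); T=Q[ok]; print(T.mean(0),cv2.minAreaRect(T[:,:2].astype(np.float32)))
print('plate',fit(poly(im,[(140,375),(340,240),(340,320),(165,440)],*o2)))
print('ledge',fit(poly(im,[(180,460),(335,345),(355,355),(200,470)],*o2)))
F=Q[(abs(Q[:,2]-12)<3.5)&(abs(Q[:,0]-540)<110)&(abs(Q[:,1]-220)<130)]; g=im.reshape(-1,3)
E
python3 - <<'E'
from h import *
for n in ['scene0','side0']:
    im,W=load(f'pics/{n}.npz')
    m=(im.max(2)<75)&(abs(W[...,2]-12)<8)&(abs(W[...,0]-540)<120)&(abs(W[...,1]-220)<140)
    m=cv2.morphologyEx(m.astype(np.uint8),cv2.MORPH_OPEN,np.ones((3,3)))
    P=W[m>0][:,:2].astype(np.float32); print(n,len(P),cv2.minAreaRect(P),cv2.boxPoints(cv2.minAreaRect(P)).round())
E
```

```text
tab front (array([ 463.38331658, -190.53316221,  122.0637264 ]), array([ 0.9893171 ,  0.14253074, -0.03060503]), 327, np.float64(0.8162995343829361))
tab top 448
[ 454.96098637 -196.48800761  167.9676539 ] (454.7861022949219, -194.4530792236328) 18.816871643066406 125.17131805419922 8.177632331848145
[ 455.70577643 -193.31073058  167.68921997] ((455.3499450683594, -193.279052734375), (21.797250747680664, 129.16305541992188), 7.522579193115234)
plate (array([507.90495238, 215.0667419 , 105.06600345]), array([-0.88509733, -0.32545307, -0.33269056]), 1047, np.float64(0.9984024428939878))
ledge (array([537.30954783, 219.89720701,  80.40942292]), array([ 0.75453157,  0.28711578, -0.59012426]), 250, np.float64(1.4335833473097994))
scene0 2683 ((523.7513427734375, 215.69363403320312), (144.46072387695312, 186.4207305908203), 20.599830627441406) [[423. 278.]
 [489. 103.]
 [624. 154.]
 [559. 328.]]
side0 2367 ((521.0122680664062, 216.2977294921875), (149.96124267578125, 192.24560546875), 20.677080154418945) [[417. 280.]
 [485. 100.]
 [625. 153.]
 [557. 333.]]
```

```bash
cat >> h.py <<'E'
def qR(q): return Rn.from_quat([q[1],q[2],q[3],q[0]]).as_matrix()
def plan(p,R):
    """deltas from the measured pose: shift in current tool axes, then turn"""
    from rig import sensors
    s=sensors.sense(); R0=qR(s['ee_rot'])
    print('t',round(s['time_s'],2),'pos',s['eef_pos'].round(1),'j',s['joints'].round(2),'F',s['force'].round(1),'g',round(s['grip_width'],3))
    print('shift now-axes',(R0.T@(np.array(p)-s['eef_pos'])).round(1),'shift goal-axes',(R.T@(np.array(p)-s['eef_pos'])).round(1),'turn',Rn.from_matrix(R0.T@R).as_rotvec().round(4))
E
S=0; python3 -m creep '[{"grip":40,"linear":[28,-13,-3],"rot":[0,0,0]},{"grip":40,"linear":[28,-13,-3],"rot":[0,0,0]},{"grip":40,"linear":[28,-13,-3],"rot":[0,0,0]},{"grip":40,"linear":[28,-13,-3],"rot":[0,0,0]},{"grip":40,"linear":[28,-13,-3],"rot":[0,0,0]},{"grip":40,"linear":[28,-13,-3],"rot":[0,0,0]},{"grip":40,"linear":[28,-13,-3],"rot":[0,0,0]},{"grip":40,"linear":[28,-13,-3],"rot":[0,0,0]},{"grip":40,"linear":[28,-13,-3],"rot":[0,0,0]},{"grip":40,"linear":[28,-13,-3],"rot":[0,0,0]},{"grip":40,"linear":[28,-13,-3],"rot":[0,0,0]},{"grip":40,"linear":[22,-13,-3],"rot":[0,0,0]}]' 40
python3 -m creep '[{"grip":40,"linear":[0,0,0],"rot":[0,0,-0.1055]},{"grip":40,"linear":[0,0,0],"rot":[0,0,-0.1055]},{"grip":40,"linear":[0,0,0],"rot":[0,0,-0.1055]},{"grip":40,"linear":[0,0,0],"rot":[0,0,-0.1055]},{"grip":40,"linear":[0,0,0],"rot":[0,0,-0.1055]},{"grip":40,"linear":[0,0,0],"rot":[0,0,-0.1055]},{"grip":40,"linear":[0,0,0],"rot":[0,0,-0.1055]},{"grip":40,"linear":[0,0,0],"rot":[0,0,-0.1055]},{"grip":40,"linear":[0,0,0],"rot":[0,0,-0.1055]},{"grip":40,"linear":[0,0,0],"rot":[0,0,-0.1055]},{"grip":40,"linear":[0,0,0],"rot":[0,0,-0.1055]},{"grip":40,"linear":[0,0,0],"rot":[0,0,-0.1055]}]'
python3 - <<'E'
from h import *
im,W=snap('wrist','w1')
from rig import sensors
s=sensors.sense(); print(s['time_s'],s['eef_pos'],qR(s['ee_rot']).round(3),s['joints'].round(2),s['grip_width'])
E
```

```text
time_s: 1.15
eef_pos: [456.7, -191.7, 267.2]
ee_rot: [-0.0, 0.976, 0.218, -0.0]
force: [0.9, 0.2, -0.7]
grip_width: 0.469
time_s: 2.15
eef_pos: [455.6, -193.3, 267.1]
ee_rot: [-0.0, 0.656, 0.755, -0.0]
force: [0.5, -0.4, -0.0]
grip_width: 0.469
2.2 [ 455.60599212 -193.31701889  267.06996456] [[-0.146  0.989 -0.   ]
 [ 0.989  0.146  0.   ]
 [ 0.    -0.    -1.   ]] [-0.64  0.22  1.52  0.    1.4  -0.78] 0.4682915051808404
```

View pics/w1.png

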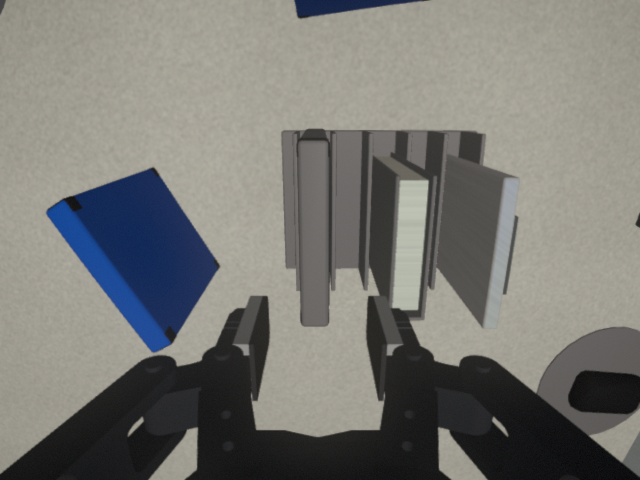

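```bash
python3 - <<'E'
from h import *
im,W=load('pics/w1.npz')
Q=W[125:335,290:335].reshape(-1,3); T=Q[(abs(Q[:,2]-168)<4)]
print(len(T),T.mean(0),T[:,2].std(),cv2.minAreaRect(T[:,:2].astype(np.float32)))
Q=W[150:325,365:440].reshape(-1,3);T=Q[(abs(Q[:,2]-160)<7)]
print('binder',len(T),T.mean(0),cv2.minAreaRect(T[:,:2].astype(np.float32)))
E
```

```text
5659 [ 451.31581763 -188.82205979  167.55930762] 0.8514263587860754 ((451.960205078125, -194.51193237304688), (20.39739990234375, 130.4298095703125), 8.273699760437012)
binder 5571 [ 518.80012434 -191.35231281  158.20541106] ((518.9188232421875, -194.953369140625), (27.505163192749023, 104.62484741210938), 8.31525707244873)
```

```bash
python3 -m creep '[{"grip":40,"linear":[0,-2.2,13],"rot":[0,0,0]},{"grip":40,"linear":[0,0,13],"rot":[0,0,0]},{"grip":40,"linear":[0,0,13],"rot":[0,0,0]},{"grip":40,"linear":[0,0,13],"rot":[0,0,0]},{"grip":40,"linear":[0,0,13],"rot":[0,0,0]},{"grip":40,"linear":[0,0,13],"rot":[0,0,0]},{"grip":40,"linear":[0,0,13],"rot":[0,0,0]},{"grip":40,"linear":[0,0,13],"rot":[0,0,0]},{"grip":40,"linear":[0,0,13],"rot":[0,0,0]},{"grip":40,"linear":[0,0,13],"rot":[0,0,0]},{"grip":40,"linear":[0,0,13],"rot":[0,0,0]},{"grip":40,"linear":[0,0,10],"rot":[0,0,0]}]'
python3 -m creep '[{"grip":10,"linear":[0,0,0],"rot":[0,0,0]},{"grip":10,"linear":[0,0,0],"rot":[0,0,0]},{"grip":10,"linear":[0,0,0],"rot":[0,0,0]},{"grip":10,"linear":[0,0,0],"rot":[0,0,0]},{"grip":10,"linear":[0,0,0],"rot":[0,0,0]},{"grip":10,"linear":[0,0,0],"rot":[0,0,0]}]' 50
python3 - <<'E'
from h import *
snap('wrist','w2')
E
```

```text
time_s: 3.2
eef_pos: [453.2, -193.5, 113.2]
ee_rot: [-0.001, 0.659, 0.752, -0.0]
force: [-0.1, 0.2, 0.3]
grip_width: 0.468
time_s: 3.7
eef_pos: [453.5, -193.7, 114.5]
ee_rot: [0.0, 0.658, 0.753, 0.0]
force: [-0.6, -0.8, -4.3]
grip_width: 0.229
```

View pics/w2.png

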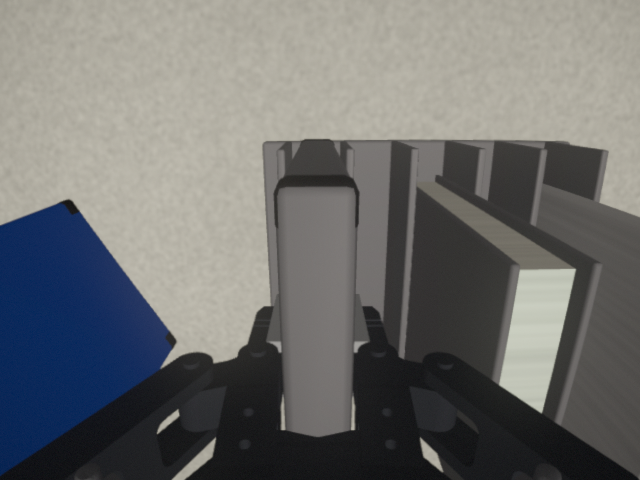

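```bash
python3 -m creep '[{"grip":10,"linear":[0,0,-5],"rot":[0,0,0]},{"grip":10,"linear":[0,0,-14],"rot":[0,0,0]},{"grip":10,"linear":[0,0,-17],"rot":[0,0,0]},{"grip":10,"linear":[0,0,-17],"rot":[0,0,0]},{"grip":10,"linear":[0,0,-17],"rot":[0,0,0]},{"grip":10,"linear":[0,0,-17],"rot":[0,0,0]},{"grip":10,"linear":[0,0,-17],"rot":[0,0,0]},{"grip":10,"linear":[0,0,-17],"rot":[0,0,0]},{"grip":10,"linear":[0,0,-17],"rot":[0,0,0]},{"grip":10,"linear":[0,0,-17],"rot":[0,0,0]},{"grip":10,"linear":[0,0,-17],"rot":[0,0,0]},{"grip":10,"linear":[0,0,-17],"rot":[0,0,0]}]'
python3 - <<'E'
from h import *
snap('wrist','w3'); snap('side','s3')
from rig import sensors
s=sensors.sense(); print(s['joints'].round(2))
E
```

```text
time_s: 4.75
eef_pos: [453.3, -193.5, 304.6]
ee_rot: [0.0, 0.658, 0.753, 0.0]
force: [-0.2, -0.8, -4.6]
grip_width: 0.227
[-0.64  0.2   1.45  0.    1.49 -0.78]
```

View pics/w3.png

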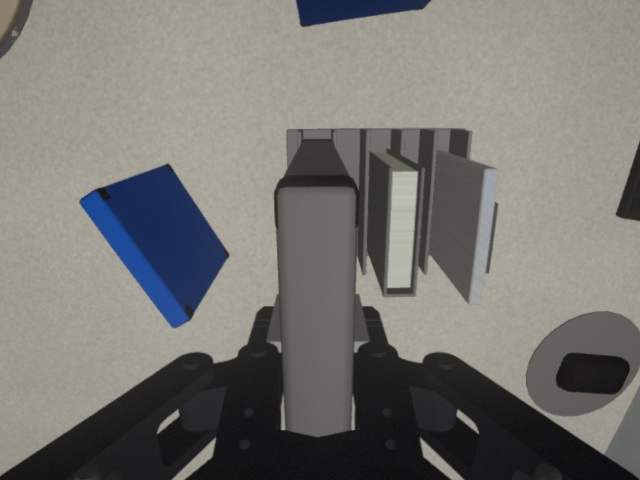

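View pics/s3.png

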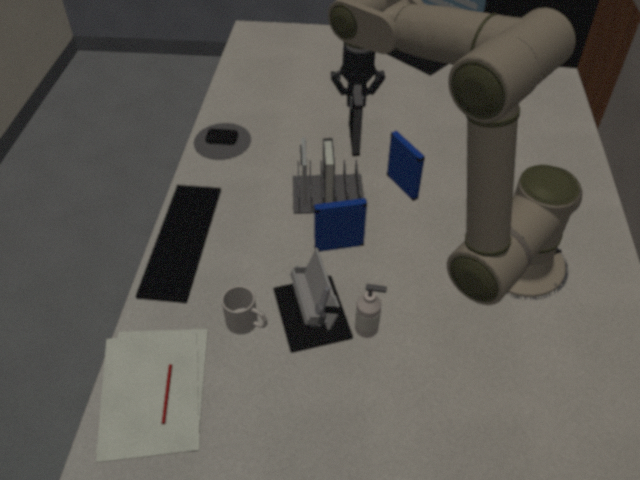

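```bash
cat >> h.py <<'E'
def cradle(yaw=20.4,o=(522.5,216,70)):
    D=Rn.from_euler('z',yaw,degrees=True)*Rn.from_euler('y',-20,degrees=True)
    return D.as_matrix(),np.array(o,float)   # columns: cradle axes
def goal(x,y,z,Rc,o):
    Rt=np.column_stack([Rc[:,1],Rc[:,0],-Rc[:,2]]); return o+Rc@np.array([x,y,z]),Rt
def check(f,Rc,o):
    im,W=load(f'pics/{f}.npz'); P=(W.reshape(-1,3)-o)@Rc
    x,y,z=P.T
    m=(z>25)&(z<80)&(abs(y)<62)&(abs(x)<6); print(f,'plate n',m.sum(),'x',np.median(x[m]),'slope y,z',np.polyfit(y[m],x[m],1)[0],np.polyfit(z[m],x[m],1)[0])
    m=(z>20)&(z<84)&(abs(x)<5)&(abs(y)<95); yy=y[m]; print(' plate y range (±75)',np.percentile(yy,[1,99]))
    m=(z>20)&(z<100)&(abs(x)<8)&(abs(y)<60); print(' plate top z',np.percentile(z[m],[98,99.5]))
    m=(x>6)&(x<24)&(abs(y)<60)&(abs(z)<6); print(' ledge n',m.sum(),'z',np.median(z[m]))
    m=(x>24)&(x<40)&(abs(y)<60)&(z>7)&(z<16); print(' lip n',m.sum(),'top z(12)',np.median(z[m]),'x',np.percentile(x[m],[5,95]))
E
python3 - <<'E'
from h import *
Rc,o=cradle()
for f in ['scene0','side0','s3']: check(f,Rc,o)
im,W=load('pics/w3.npz')
import numpy as np
TR=qR([0,0.658,0.753,0]); tcp=np.array([453.3,-193.5,304.6])
P=(W.reshape(-1,3)-tcp)@TR; x,y,z=P.T
m=(abs(y)<14)&(abs(z+53)<6)&(abs(x)<75); print('tablet top tool z',np.median(z[m]),'x',np.percentile(x[m],[0.5,99.5]),'y mid',np.percentile(y[m],[1,99]))
im,W=load('pics/w1.npz'); 
P=(W.reshape(-1,3)-np.array([453.5,-193.7,114.5]))@TR; x,y,z=P.T
m=(abs(y)<14)&(abs(z+53)<6)&(abs(x)<75); print('w1',np.median(z[m]),'x',np.percentile(x[m],[0.3,99.7]),'y mid',np.percentile(y[m],[1,99]))
plan(*goal(14,0.6,236,Rc,o))
E
```

```text
scene0 plate n 988 x -1.1038716576624656 slope y,z 0.004813387615705099 0.00535472376794829
 plate y range (±75) [-73.49390539  92.30915787]
 plate top z [86.01438812 86.76895123]
 ledge n 219 z 1.384604500134113
 lip n 186 top z(12) 11.675002029214784 x [27.92105402 33.97118306]
side0 plate n 418 x -0.13304520712470344 slope y,z -0.01523028139545317 -0.004815472203214769
 plate y range (±75) [-74.10106195  94.09476601]
 plate top z [88.66503577 89.56667342]
 ledge n 239 z 2.0845077814255117
 lip n 124 top z(12) 12.888337510619621 x [28.48682882 35.65257888]
s3 plate n 435 x 0.0478490859143336 slope y,z -0.01136425833877659 -0.00880093076081838
 plate y range (±75) [-73.17279741  93.44214928]
 plate top z [89.14560998 90.23083109]
 ledge n 240 z 2.1274737632574867
 lip n 134 top z(12) 12.274476231882893 x [28.94818048 35.79797415]
tablet top tool z -53.63555719116684 x [-9.07243131 64.81051509] y mid [-12.15178896  11.90552779]
w1 -53.138320880224285 x [-64.35573149  64.57459256] y mid [-11.37318889   8.34647213]
t 4.85 pos [ 454.1 -194.1  306. ] j [-0.64  0.2   1.45  0.    1.49 -0.78] F [ 0.2 -1.1 -4.4] g 0.23
shift now-axes [382.9  56.9   8.2] shift goal-axes [361.1 127.9  56.5] turn [-0.3443  0.0426 -0.2181]
```

```bash
python3 -m creep '[{"grip":10,"linear":[8,1,0],"rot":[0,0,0]},{"grip":10,"linear":[16,2.4,0],"rot":[0,0,0]},{"grip":10,"linear":[18,2.4,0],"rot":[0,0,0]},{"grip":10,"linear":[18,2.4,0],"rot":[0,0,0]},{"grip":10,"linear":[18,2.4,0],"rot":[0,0,0]},{"grip":10,"linear":[18,2.4,0],"rot":[0,0,0]},{"grip":10,"linear":[18,2.4,0],"rot":[0,0,0]},{"grip":10,"linear":[18,2.4,0],"rot":[0,0,0]},{"grip":10,"linear":[18,2.4,0],"rot":[0,0,0]},{"grip":10,"linear":[18,2.4,0],"rot":[0,0,0]},{"grip":10,"linear":[18,2.4,0],"rot":[0,0,0]},{"grip":10,"linear":[18,2.4,0],"rot":[0,0,0]}]'
python3 -m creep '[{"grip":10,"linear":[18,2.4,0],"rot":[0,0,0]},{"grip":10,"linear":[18,2.4,0],"rot":[0,0,0]},{"grip":10,"linear":[18,2.4,0],"rot":[0,0,0]},{"grip":10,"linear":[18,2.4,0],"rot":[0,0,0]},{"grip":10,"linear":[18,2.4,0],"rot":[0,0,0]},{"grip":10,"linear":[18,2.4,0],"rot":[0,0,0]},{"grip":10,"linear":[18,2.4,0],"rot":[0,0,0]},{"grip":10,"linear":[18,2.4,0],"rot":[0,0,0]},{"grip":10,"linear":[18,2.4,0],"rot":[0,0,0]},{"grip":10,"linear":[10,2.4,0],"rot":[0,0,0]},{"grip":10,"linear":[6,1.2,0],"rot":[0,0,0]},{"grip":10,"linear":[1,1,0],"rot":[0,0,0]}]'
python3 -m creep '[{"grip":10,"linear":[0,0,0],"rot":[-0.0345,0.0043,-0.0218]},{"grip":10,"linear":[0,0,0],"rot":[-0.0345,0.0043,-0.0218]},{"grip":10,"linear":[0,0,0],"rot":[-0.0345,0.0043,-0.0218]},{"grip":10,"linear":[0,0,0],"rot":[-0.0345,0.0043,-0.0218]},{"grip":10,"linear":[0,0,0],"rot":[-0.0345,0.0043,-0.0218]},{"grip":10,"linear":[0,0,0],"rot":[-0.0345,0.0043,-0.0218]},{"grip":10,"linear":[0,0,0],"rot":[-0.0345,0.0043,-0.0218]},{"grip":10,"linear":[0,0,0],"rot":[-0.0345,0.0043,-0.0218]},{"grip":10,"linear":[0,0,0],"rot":[-0.0345,0.0043,-0.0218]},{"grip":10,"linear":[0,0,0],"rot":[-0.0345,0.0043,-0.0218]},{"grip":10,"linear":[0,0,0],"rot":[0,0,0]}]'
python3 - <<'E'
from h import *
snap('wrist','w4'); snap('side','s4'); snap('scene','c4')
Rc,o=cradle()
plan(*goal(14,0.2,236,Rc,o))
check('w4',Rc,o)
E
```

```text
time_s: 5.85
eef_pos: [452.4, 13.6, 301.9]
ee_rot: [-0.001, 0.658, 0.753, -0.0]
force: [0.1, -0.1, -4.5]
grip_width: 0.23
time_s: 6.85
eef_pos: [454.7, 193.7, 302.6]
ee_rot: [-0.0, 0.657, 0.754, -0.001]
force: [0.2, -0.5, -3.9]
grip_width: 0.226
time_s: 7.77
eef_pos: [454.3, 192.1, 302.7]
ee_rot: [0.097, 0.563, 0.809, 0.143]
force: [-0.6, -0.3, -3.7]
grip_width: 0.23
t 7.92 pos [455.1 192.6 303.2] j [ 0.12  0.01  1.71  0.09  1.09 -0.27] F [ 0.8 -0.1 -4.2] g 0.225
shift now-axes [-1.3  1.3  7.5] shift goal-axes [-1.3  1.3  7.5] turn [-0.0035 -0.0039 -0.0028]
w4 plate n 10 x -3.6030554741177108 slope y,z -0.021748188057867258 0.0014168012154823413
 plate y range (±75) [58.86025883 94.83501658]
 plate top z [87.61211906 87.88495802]
 ledge n 40 z 1.009247070425032
 lip n 65 top z(12) 13.17030119218071 x [24.9889914  29.74860553]
```

View pics/w4.png

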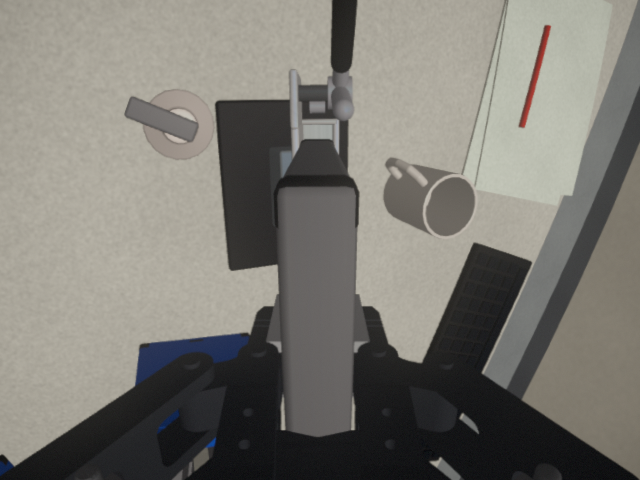

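View pics/c4.png

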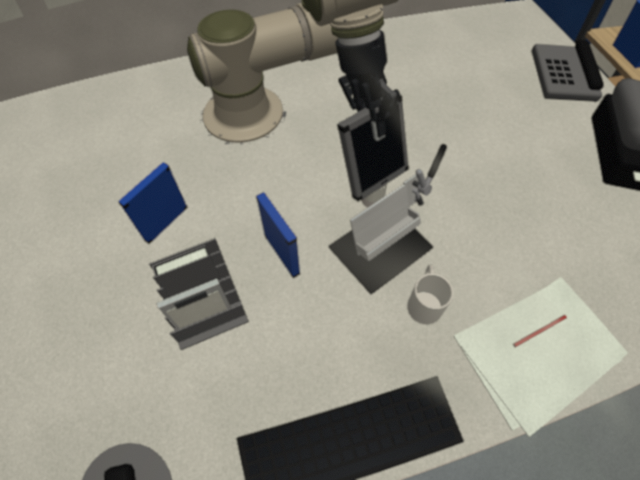

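View pics/s4.png

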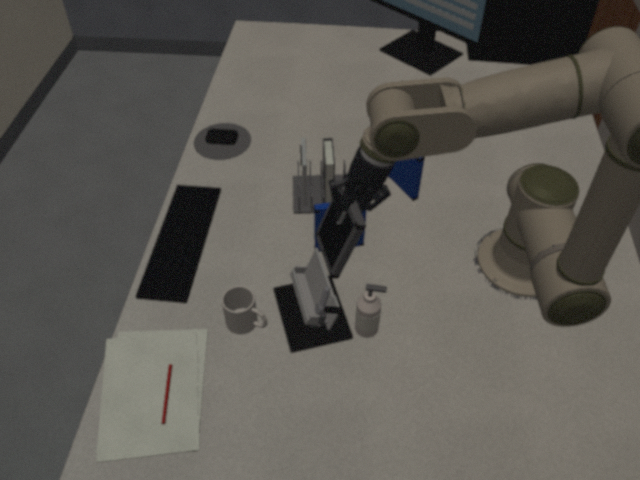

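```bash
python3 - <<'E'
from h import *
Rc,o=cradle()
from rig import sensors
s=sensors.sense(); T=qR(s['ee_rot']); p=s['eef_pos']
for f in ['c4','s4','w4']:
    im,W=load(f'pics/{f}.npz'); P=(W.reshape(-1,3)-p)@T; x,y,z=P.T
    for nm,m in [('front/back pts below fingers',(z>15)&(z<95)&(abs(x)<50)&(abs(y)<22)),('top',(abs(z+53.6)<6)&(abs(x)<60)&(abs(y)<9))]:
        if m.sum()>5: print(f,nm,m.sum(),'y',np.percentile(y[m],[5,25,50,75,95]).round(1),'z',np.median(z[m]).round(1))
    m=(z>-60)&(z<112)&(abs(x)<85)&(y>5)&(y<15)&(z>20)
    if m.sum()>5: print('  x range',np.percentile(x[m],[1,99]).round(1),'z max',np.percentile(z[m],[99]))
    if f!='w4': check(f,Rc,o)
im,W=load('pics/w4.npz'); P=(W-o)@Rc
for v in range(60,175,8):
    r=P[v,270:360]; 
    print(v,[tuple(a.round(0).astype(int)) for a in r[20:76:5] if not np.isnan(a).any()])
E
```

```text
c4 front/back pts below fingers 1616 y [10.2 11.1 11.7 12.3 13.3] z 53.0
c4 top 156 y [-6.2 -2.3  1.6  5.7  8.6] z -53.7
  x range [-66.9  60.7] z max [103.82846542]
c4 plate n 1000 x -1.0492816712529016 slope y,z 0.003322536700225984 0.009564215498974123
 plate y range (±75) [-73.55166243  92.22990797]
 plate top z [86.3184411  87.13794362]
 ledge n 216 z 1.1777262106133377
 lip n 194 top z(12) 11.845018725150366 x [28.15960151 34.21405861]
s4 front/back pts below fingers 775 y [ 9.9 10.9 11.7 12.5 13.7] z 52.9
s4 top 175 y [-7.2 -3.6  1.1  5.   8.4] z -55.1
  x range [-65.8  62.3] z max [102.61210783]
s4 plate n 421 x -0.14846288093757568 slope y,z -0.018942751338203292 -0.00034914535533048577
 plate y range (±75) [-74.8190711   91.63651556]
 plate top z [88.76962247 90.24377338]
 ledge n 235 z 2.063153921167682
 lip n 130 top z(12) 11.958313271723469 x [29.01072934 35.63518768]
w4 top 15119 y [-8.1 -4.7 -0.5  3.7  7.2] z -53.8
  x range [62.8 84.3] z max [111.8308505]
60 [(np.int64(-20), np.int64(138), np.int64(-67)), (np.int64(-14), np.int64(139), np.int64(-71)), (np.int64(-9), n
[... 7298 characters left out ...]
nt64(66), np.int64(264)), (np.int64(17), np.int64(66), np.int64(264)), (np.int64(19), np.int64(66), np.int64(260)), (np.int64(43), np.int64(24), np.int64(-78))]
172 [(np.int64(4), np.int64(66), np.int64(281)), (np.int64(5), np.int64(66), np.int64(280)), (np.int64(7), np.int64(66), np.int64(280)), (np.int64(8), np.int64(66), np.int64(279)), (np.int64(9), np.int64(66), np.int64(279)), (np.int64(11), np.int64(66), np.int64(280)), (np.int64(12), np.int64(66), np.int64(279)), (np.int64(13), np.int64(66), np.int64(280)), (np.int64(15), np.int64(66), np.int64(280)), (np.int64(16), np.int64(66), np.int64(280)), (np.int64(17), np.int64(66), np.int64(281)), (np.int64(19), np.int64(65), np.int64(275))]
```

```bash
python3 - <<'E'
from h import *
Rc,o=cradle()
im,W=load('pics/w4.npz'); P=(W-o)@Rc
for v in range(117,141,1):
    print(v,P[v,312].round(0),P[v,322].round(1))
for f in ['scene0','side0']:
    im,W=load(f'pics/{f}.npz'); P=(W.reshape(-1,3)-o)@Rc;x,y,z=P.T
    m=(abs(z-11)<7)&(x>28)&(x<35); print(f,'lip y',np.percentile(y[m],[0.5,1,99,99.5]).round(1))
    m=(abs(z-22)<2.5)&(x>6)&(x<27); print(f,'stops top y',np.sort(y[m]).round(0))
    m=(abs(z-0)<5)&(x>6)&(x<27); print(f,'ledge y',np.percentile(y[m],[1,3,97,99]).round(1))
    m=(z>30)&(z<80)&(abs(x)<5)&(y<-50); print(' plate -y edge',np.percentile(y[m],[.5,1,2]).round(1), (im.shape))
from rig import sensors
s=sensors.sense(); T=qR(s['ee_rot']); p=s['eef_pos']
for f in ['c4','s4']:
    im,W=load(f'pics/{f}.npz'); P=(W.reshape(-1,3)-p)@T; x,y,z=P.T
    m=(z>30)&(z<80)&(abs(y-11.7)<5); print(f,'tab x',np.percentile(x[m],[.5,1,2,98,99,99.5]).round(1))
E
```

```text
117 [  4.  78. -64.] [ 15.2  77.9 -68.2]
118 [  4.  77. -64.] [ 15.2  76.8 -65.5]
119 [ 6. 77. 22.] [14.6 76.7 21.1]
120 [ 6. 76. 23.] [14.6 75.9 22.5]
121 [ 6. 75. 22.] [14.5 75.  25.3]
122 [ 6. 74. 23.] [14.5 74.2 24.6]
123 [ 6. 73. 23.] [14.6 73.2 22.8]
124 [ 6. 72. 22.] [14.6 72.3 21.1]
125 [ 5. 71.  1.] [14.7 70.9  1.4]
126 [ 5. 70.  1.] [14.7 70.   0.9]
127 [ 5. 69.  1.] [14.7 69.1  2. ]
128 [ 5. 68.  0.] [14.7 68.1  1.8]
129 [ 5. 67.  1.] [14.7 67.2  0.8]
130 [ 5. 66.  1.] [14.7 66.3  1.5]
131 [ 5. 65.  1.] [14.7 65.3  1.7]
132 [ 5. 64.  2.] [14.7 64.3 -0.9]
133 [ 5. 63.  2.] [14.7 63.4  1.7]
134 [ 5. 62.  0.] [14.7 62.5  1.7]
135 [ 5. 62.  2.] [14.7 61.5  1.1]
136 [ 5. 61.  0.] [14.7 60.6  1. ]
137 [ 5. 60.  2.] [14.7 59.7  2.2]
138 [ 5. 59.  1.] [14.7 58.7  1. ]
139 [  8.  66. 144.] [ 13.6  66.4 143.4]
140 [  8.  66. 149.] [ 13.6  66.1 148.8]
scene0 lip y [-73.3 -73.   75.   75.7]
scene0 stops top y [-74. -74. -74. -73. -73. -73. -73. -73. -73. -73. -73. -72. -71. -71.
 -71. -71. -70. -70. -70. -70. -69.  70.  71.  71.  71.  72.  72.  72.
  73.  73.  73.  73.  74.  74.  75.  75.  75.  75.  91.]
scene0 ledge y [-73.6 -73.5  70.2  71.9]
 plate -y edge [-74.4 -74.4 -74.2] (480, 640, 3)
side0 lip y [-74.8 -73.1  74.9  75.8]
side0 stops top y [-77. -75. -75. -75. -74. -74. -74. -74. -73. -73. -72. -71. -71. -71.
 -69.  68.  68.  69.  70.  70.  70.  72.  72.  72.  72.  72.  73.  73.
  73.  74.  75.  75.  75.  76.  76.]
side0 ledge y [-70.2 -68.1  73.5  74.5]
 plate -y edge [-76.  -75.7 -74.3] (480, 640, 3)
c4 tab x [-67.  -66.6 -66.   59.2  60.3  61.5]
s4 tab x [-66.4 -65.8 -64.   60.9  61.8  62.1]
```

```bash
python3 -m creep '[{"grip":10,"linear":[0,-0.8,8],"rot":[0,0,0]},{"grip":10,"linear":[0,0,10],"rot":[0,0,0]},{"grip":10,"linear":[0,0,10],"rot":[0,0,0]},{"grip":10,"linear":[0,0,10],"rot":[0,0,0]},{"grip":10,"linear":[0,0,10],"rot":[0,0,0]},{"grip":10,"linear":[0,0,10],"rot":[0,0,0]},{"grip":10,"linear":[0,0,10],"rot":[0,0,0]},{"grip":10,"linear":[0,0,10],"rot":[0,0,0]},{"grip":10,"linear":[0,0,10],"rot":[0,0,0]},{"grip":10,"linear":[0,0,10],"rot":[0,0,0]},{"grip":10,"linear":[0,0,7],"rot":[0,0,0]},{"grip":10,"linear":[0,0,0],"rot":[0,0,0]}]'
python3 - <<'E'
from h import *
im1,W1=snap('wrist','w5'); im2,W2=snap('scene','c5')
Rc,o=cradle()
plan(*goal(12,1.5,107.6,Rc,o))
crop('c5',300,90,470,270,3.5,'c5z'); 
P=(W1-o)@Rc
for v in range(122,150,2): print(v,P[v,308].round(0),P[v,318].round(0),P[v,328].round(0))
E
```

```text
time_s: 8.92
eef_pos: [487.4, 205.7, 202.5]
ee_rot: [0.096, 0.563, 0.809, 0.142]
force: [-1.2, 0.3, -4.7]
grip_width: 0.227
t 9.02 pos [487.8 205.7 204.3] j [ 0.14  0.17  1.79  0.1   0.84 -0.27] F [ 0.   0.3 -4.9] g 0.225
shift now-axes [-1.1  0.1 30.9] shift goal-axes [-0.9  0.  31. ] turn [-0.0022 -0.0044 -0.0016]
122 [ 3. 77.  1.] [10. 77.  3.] [17. 77.  7.]
124 [ 4. 76. 24.] [10. 76. 22.] [17. 76. 22.]
126 [ 4. 75. 23.] [10. 75. 22.] [17. 75. 24.]
128 [ 4. 74. 23.] [10. 74. 23.] [17. 74. 22.]
130 [ 4. 72. 22.] [10. 72. 22.] [17. 72. 21.]
132 [ 3. 70.  0.] [10. 70.  2.] [17. 70.  1.]
134 [ 3. 69.  1.] [10. 69. -1.] [17. 69.  1.]
136 [ 3. 68.  2.] [10. 68.  2.] [17. 68.  1.]
138 [ 3. 66. -0.] [10. 66.  2.] [17. 66. -0.]
140 [ 4. 67. 44.] [10. 67. 43.] [16. 67. 43.]
142 [ 5. 67. 55.] [10. 67. 56.] [16. 67. 57.]
144 [ 5. 67. 71.] [10. 67. 71.] [16. 67. 72.]
146 [ 6. 67. 84.] [11. 67. 83.] [15. 67. 84.]
148 [ 6. 67. 95.] [11. 67. 96.] [15. 67. 95.]
```

View pics/w5.png

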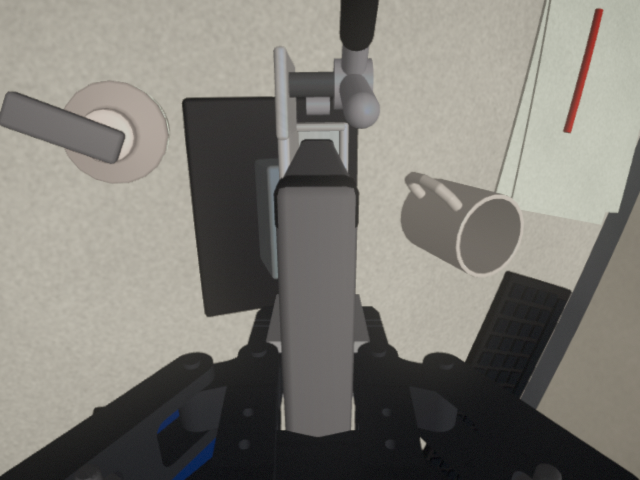

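View pics/c5z.png

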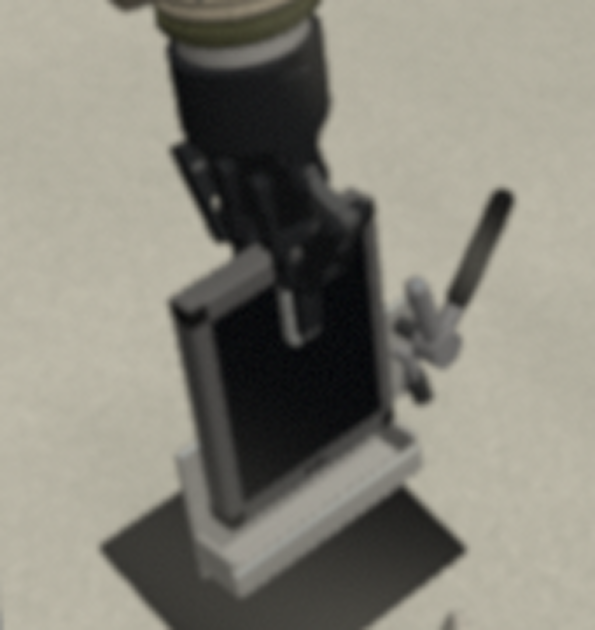

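```bash
python3 -m creep '[{"grip":10,"linear":[-0.8,0,4],"rot":[0,0,0]},{"grip":10,"linear":[0,0,5],"rot":[0,0,0]},{"grip":10,"linear":[0,0,5],"rot":[0,0,0]},{"grip":10,"linear":[0,0,5],"rot":[0,0,0]},{"grip":10,"linear":[0,0,4],"rot":[0,0,0]},{"grip":10,"linear":[0,0,2],"rot":[0,0,0]},{"grip":10,"linear":[0,0,1],"rot":[0,0,0]},{"grip":10,"linear":[0,0,1],"rot":[0,0,0]},{"grip":10,"linear":[0,0,0],"rot":[0,0,0]}]'
python3 -m creep '[{"grip":10,"linear":[0,0,1],"rot":[0,0,0]},{"grip":10,"linear":[0,0,1],"rot":[0,0,0]},{"grip":10,"linear":[0,0,0],"rot":[0,0,0]}]'
python3 - <<'E'
from h import *
Rc,o=cradle()
plan(*goal(12,1.5,107.6,Rc,o))
E
```

```text
time_s: 9.77
eef_pos: [496.5, 208.3, 178.8]
ee_rot: [0.097, 0.562, 0.809, 0.143]
force: [1.0, 0.1, -4.5]
grip_width: 0.23
time_s: 10.02
eef_pos: [497.1, 208.5, 176.9]
ee_rot: [0.097, 0.562, 0.809, 0.143]
force: [-0.1, -0.2, -4.8]
grip_width: 0.231
t 10.02 pos [497.1 208.5 176.9] j [ 0.14  0.23  1.81  0.11  0.77 -0.28] F [-0.1 -0.2 -4.8] g 0.231
shift now-axes [-0.3  0.3  1.9] shift goal-axes [-0.3  0.3  1.9] turn [-0.0022 -0.0045 -0.0016]
```

```bash
python3 -m creep '[{"grip":10,"linear":[0,0,1],"rot":[0,0,0]},{"grip":10,"linear":[0,0,0],"rot":[0,0,0]}]'; python3 -m creep '[{"grip":10,"linear":[0,0,0.7],"rot":[0,0,0]},{"grip":10,"linear":[0,0,0],"rot":[0,0,0]}]'; python3 -m creep '[{"grip":10,"linear":[0,0,0.7],"rot":[0,0,0]},{"grip":10,"linear":[0,0,0],"rot":[0,0,0]}]'
```

```text
time_s: 10.18
eef_pos: [497.5, 208.6, 175.9]
ee_rot: [0.097, 0.562, 0.809, 0.143]
force: [-0.7, 0.4, -3.8]
grip_width: 0.223
time_s: 10.35
eef_pos: [497.7, 208.7, 175.3]
ee_rot: [0.097, 0.562, 0.809, 0.143]
force: [-0.2, 0.3, -4.4]
grip_width: 0.227
time_s: 10.52
eef_pos: [497.9, 208.8, 174.6]
ee_rot: [0.097, 0.562, 0.809, 0.143]
force: [-0.9, -0.3, -2.5]
grip_width: 0.228
```

```bash
python3 -m creep '[{"grip":10,"linear":[0,0,0.5],"rot":[0,0,0]},{"grip":10,"linear":[0,0,0],"rot":[0,0,0]}]'; python3 -m creep '[{"grip":10,"linear":[0,0,0.5],"rot":[0,0,0]},{"grip":10,"linear":[0,0,0],"rot":[0,0,0]}]'
python3 - <<'E'
from h import *
snap('scene','c6'); snap('side','s6'); crop('c6',300,90,470,270,3.5,'c6z'); crop('s6',240,180,440,340,3.5,'s6z')
snap('wrist','w6')
Rc,o=cradle()
plan(*goal(12,1.5,107.6,Rc,o))
E
```

```text
time_s: 10.68
eef_pos: [498.1, 208.8, 174.4]
ee_rot: [0.097, 0.562, 0.809, 0.143]
force: [-0.8, -0.2, -2.7]
grip_width: 0.226
time_s: 10.85
eef_pos: [498.3, 208.8, 174.4]
ee_rot: [0.097, 0.562, 0.809, 0.143]
force: [-5.6, -2.6, 3.2]
grip_width: 0.229
t 11.0 pos [498.3 208.8 174.4] j [ 0.14  0.23  1.81  0.11  0.77 -0.28] F [-4.4 -3.1  3.3] g 0.229
shift now-axes [-0.2 -0.  -0.8] shift goal-axes [-0.2 -0.  -0.8] turn [-0.0016 -0.0042 -0.0014]
```

View pics/c6z.png

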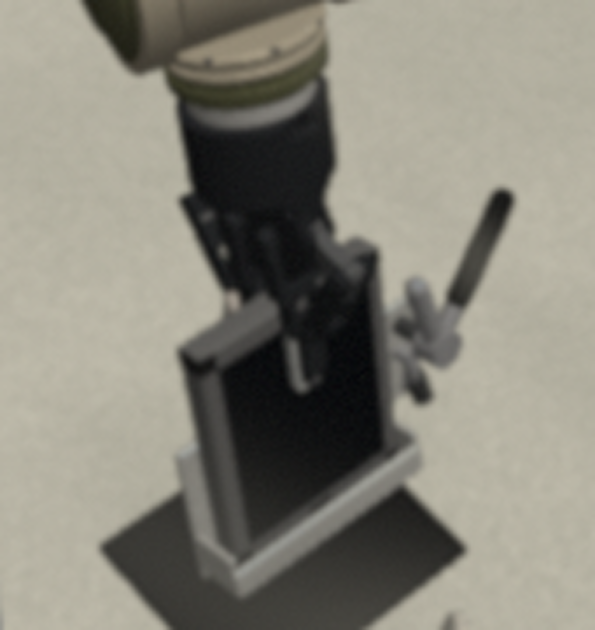

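View pics/s6z.png

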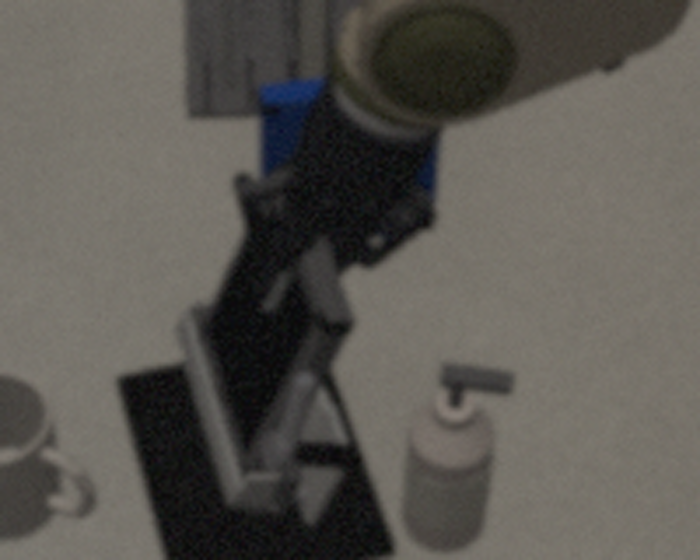

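View pics/w6.png

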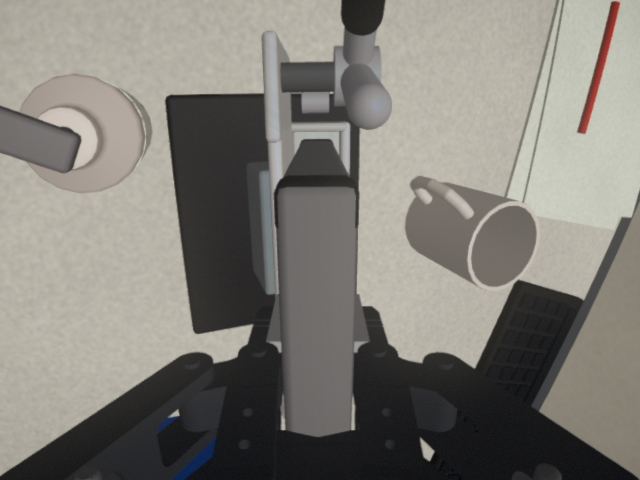

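```bash
python3 -m creep '[{"grip":10,"linear":[0,-1,-0.5],"rot":[0,0,0]},{"grip":10,"linear":[0,-1,0],"rot":[0,0,0]},{"grip":10,"linear":[0,-0.8,0],"rot":[0,0,0]},{"grip":10,"linear":[0,0,0],"rot":[0,0,0]}]'; python3 -m creep '[{"grip":17,"linear":[0,0,0],"rot":[0,0,0]},{"grip":20,"linear":[0,0,0],"rot":[0,0,0]},{"grip":21,"linear":[0,0,0],"rot":[0,0,0]},{"grip":23,"linear":[0,0,0],"rot":[0,0,0]},{"grip":26,"linear":[0,0,0],"rot":[0,0,0]},{"grip":30,"linear":[0,0,0],"rot":[0,0,0]},{"grip":30,"linear":[0,0,0],"rot":[0,0,0]}]' 20
python3 - <<'E'
from h import *
snap('scene','c7'); crop('c7',300,90,470,270,3.5,'c7z');snap('wrist','w7')
E
```

```text
time_s: 11.33
eef_pos: [495.7, 207.9, 173.4]
ee_rot: [0.097, 0.562, 0.809, 0.143]
force: [0.3, -0.1, -1.2]
grip_width: 0.225
time_s: 11.92
eef_pos: [495.7, 207.9, 173.5]
ee_rot: [0.097, 0.562, 0.809, 0.143]
force: [-0.7, 0.4, -0.5]
grip_width: 0.349
```

View pics/w7.png

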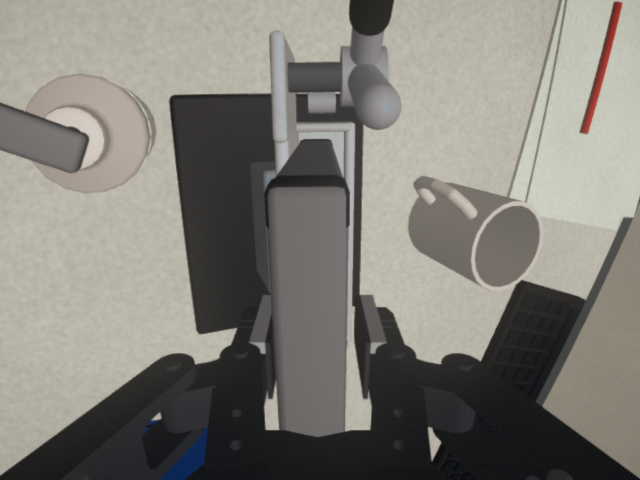

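View pics/c7z.png

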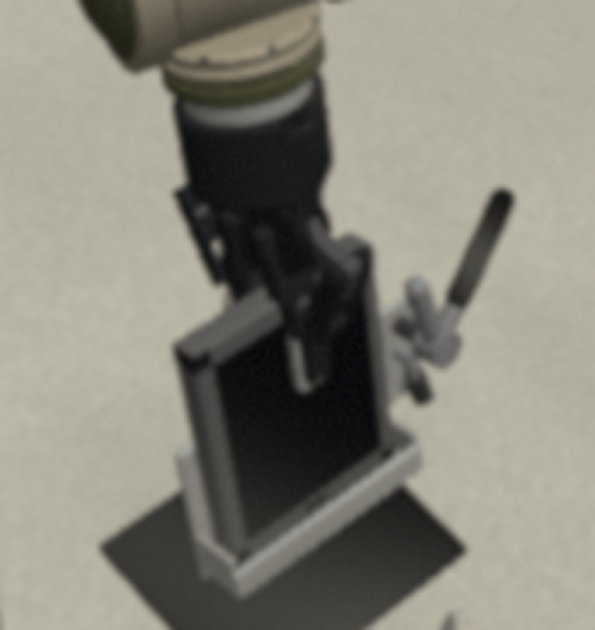

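```bash
python3 -m creep '[{"grip":50,"linear":[0,0,0],"rot":[0,0,0]},{"grip":50,"linear":[0,0,0],"rot":[0,0,0]},{"grip":50,"linear":[0,0,-2],"rot":[0,0,0]},{"grip":50,"linear":[0,0,-6],"rot":[0,0,0]},{"grip":50,"linear":[0,0,-12],"rot":[0,0,0]},{"grip":50,"linear":[0,0,-18],"rot":[0,0,0]},{"grip":50,"linear":[0,0,-18],"rot":[0,0,0]},{"grip":50,"linear":[0,0,-18],"rot":[0,0,0]},{"grip":50,"linear":[0,0,-18],"rot":[0,0,0]},{"grip":50,"linear":[0,0,-18],"rot":[0,0,0]},{"grip":50,"linear":[0,0,-10],"rot":[0,0,0]},{"grip":50,"linear":[0,0,0],"rot":[0,0,0]}]'
python3 - <<'E'
from h import *
snap('scene','c8'); crop('c8',300,90,470,270,3.5,'c8z');snap('wrist','w8');snap('side','s8')
Rc,o=cradle()
o2=o-2.2*Rc[:,0]+1.3*Rc[:,1]+1.0*Rc[:,2]
for f in ['c8','s8','w8']:
    im,W=load(f'pics/{f}.npz');P=(W.reshape(-1,3)-o)@Rc;x,y,z=P.T
    m=(z>40)&(z<150)&(abs(y)<55)&(x>8)&(x<30); print(f,m.sum(),'front x',np.median(x[m]) if m.sum() else 0,'slopes',np.polyfit(z[m],x[m],1)[0] if m.sum()>50 else 0,np.polyfit(y[m],x[m],1)[0] if m.sum()>50 else 0)
    m=(z>30)&(z<150)&(abs(x-20)<4)&(abs(y)<75);
    if m.sum()>20: print(' y',np.percentile(y[m],[.5,1,99,99.5]).round(1))
    m=(z>150)&(z<175)&(abs(x-10)<8)&(abs(y)<60); print(' top z',np.median(z[m]) if m.sum() else 0)
    L=(abs(x-31)<10)&(y>110)&(y<175)&(z>90); 
    if L.sum(): print(' handle far',L.sum(),P[L][np.argsort(P[L][:,1])[-5:]].round(0).tolist())
plan(*goal(12,1.5,240,Rc,o))
E
```

```text
time_s: 13.02
eef_pos: [457.8, 193.2, 288.6]
ee_rot: [0.098, 0.562, 0.808, 0.144]
force: [0.6, -0.6, 2.1]
grip_width: 0.584
c8 2001 front x 19.850362739458888 slopes -0.0031997488580457795 0.0017110136415566751
 y [-64.1 -63.4  63.5  64.7]
 top z 160.18196824877543
 handle far 260 [[35.0, 156.0, 144.0], [35.0, 156.0, 149.0], [29.0, 157.0, 151.0], [32.0, 157.0, 149.0], [30.0, 159.0, 150.0]]
s8 1065 front x 20.462016462181506 slopes -0.0076797163826358315 -0.01233925406532313
 y [-65.8 -64.5  61.1  62.6]
 top z 161.7316105295759
 handle far 140 [[30.0, 159.0, 146.0], [32.0, 159.0, 150.0], [30.0, 159.0, 150.0], [34.0, 159.0, 150.0], [34.0, 160.0, 148.0]]
w8 166 front x 17.002669903562982 slopes -0.07518660082602188 -0.008516270222503817
 y [-51.3 -51.1  57.2  63.7]
 top z 160.7690569732821
 handle far 1461 [[34.0, 141.0, 132.0], [32.0, 142.0, 136.0], [33.0, 142.0, 135.0], [34.0, 142.0, 132.0], [34.0, 142.0, 133.0]]
t 13.17 pos [457.4 193.2 285.2] j [ 0.12  0.02  1.74  0.1   1.04 -0.27] F [ 0.3  0.  -0.2] g 0.588
shift now-axes [  0.3   3.2 -14.2] shift goal-axes [  0.2   3.2 -14.1] turn [-0.0035 -0.0047 -0.0017]
```

View pics/w8.png

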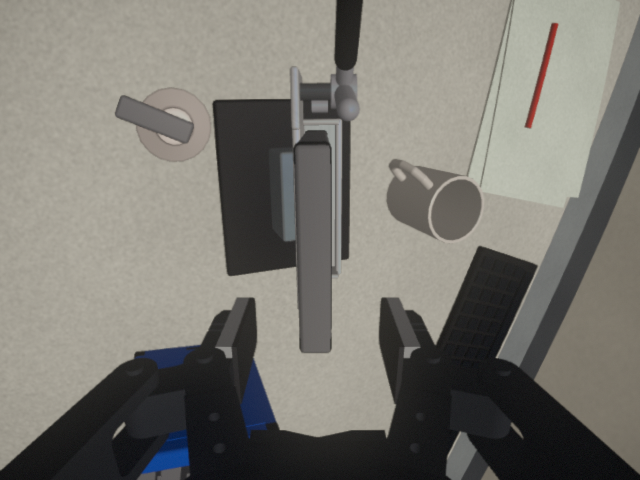

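View pics/c8z.png

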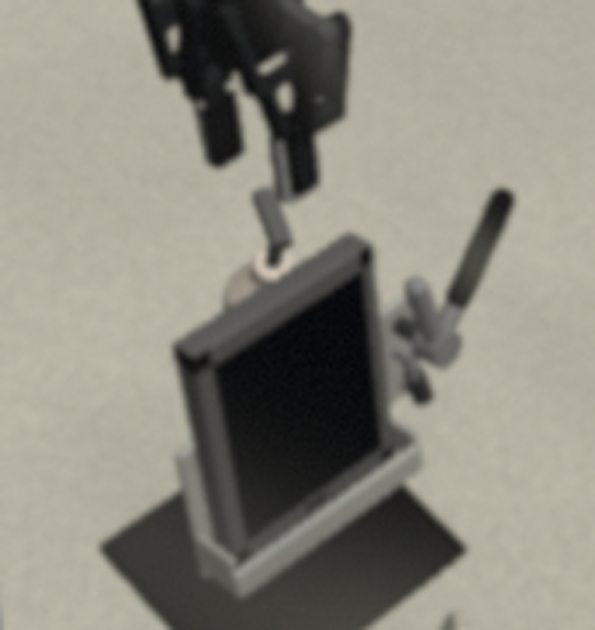

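```bash
python3 -m creep '[{"grip":0,"linear":[10,1,0],"rot":[0,0,0]},{"grip":0,"linear":[17,2,0],"rot":[0,0,0]},{"grip":0,"linear":[17,2,0],"rot":[0,0,0]},{"grip":0,"linear":[17,2,0],"rot":[0,0,0]},{"grip":0,"linear":[17,2,0],"rot":[0,0,0]},{"grip":0,"linear":[17,2,0],"rot":[0,0,0]},{"grip":0,"linear":[17,2,0],"rot":[0,0,0]},{"grip":0,"linear":[17,2,0],"rot":[0,0,0]},{"grip":0,"linear":[17,2,0],"rot":[0,0,0]},{"grip":0,"linear":[17,2,0],"rot":[0,0,0]},{"grip":0,"linear":[14,1.7,0],"rot":[0,0,0]},{"grip":0,"linear":[0,0,0],"rot":[0,0,0]}]' 40
python3 - <<'E'
from h import *
snap('scene','c9'); crop('c9',300,60,480,270,2.8,'c9z');snap('wrist','w9')
Rc,o=cradle()
plan(*goal(29.5,178,126,Rc,o))
E
```

```text
time_s: 14.17
eef_pos: [413.3, 367.6, 292.6]
ee_rot: [0.096, 0.562, 0.809, 0.142]
force: [0.7, 0.8, 0.6]
grip_width: -0.001
t 14.27 pos [413.9 365.8 292.8] j [ 0.54  0.16  1.57 -0.07  1.07  0.2 ] F [-0.4 -0.4  0. ] g -0.002
shift now-axes [ -0.7   0.3 100.3] shift goal-axes [-3.000e-01 -1.000e-01  1.003e+02] turn [-0.0042 -0.0042 -0.0005]
```

View pics/w9.png

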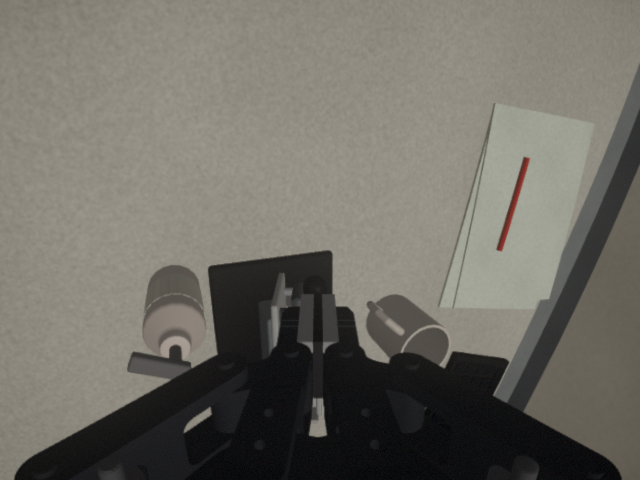

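View pics/c9z.png

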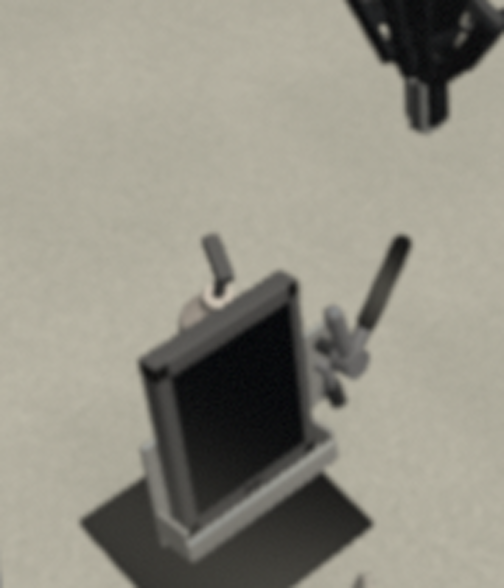

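```bash
python3 -m creep '[{"grip":0,"linear":[3,0,8],"rot":[0,0,0]},{"grip":0,"linear":[0,0,12],"rot":[0,0,0]},{"grip":0,"linear":[0,0,12],"rot":[0,0,0]},{"grip":0,"linear":[0,0,12],"rot":[0,0,0]},{"grip":0,"linear":[0,0,12],"rot":[0,0,0]},{"grip":0,"linear":[0,0,12],"rot":[0,0,0]},{"grip":0,"linear":[0,0,12],"rot":[0,0,0]},{"grip":0,"linear":[0,0,12],"rot":[0,0,0]},{"grip":0,"linear":[0,0,8],"rot":[0,0,0]},{"grip":0,"linear":[0,0,0],"rot":[0,0,0]}]'
python3 - <<'E'
from h import *
snap('scene','c10'); crop('c10',300,60,480,270,2.8,'c10z');snap('wrist','w10')
Rc,o=cradle()
plan(*goal(29.5,178,126,Rc,o))
E
```

```text
time_s: 15.1
eef_pos: [444.7, 380.5, 197.8]
ee_rot: [0.096, 0.563, 0.809, 0.142]
force: [-0.0, -0.9, -0.6]
grip_width: 0.003
t 15.2 pos [444.9 380.9 200. ] j [ 0.53  0.31  1.63 -0.07  0.86  0.22] F [-0.   0.   0.1] g -0.004
shift now-axes [-3.6 -0.6  1.4] shift goal-axes [-3.6 -0.6  1.4] turn [-0.0022 -0.0044 -0.0017]
```

View pics/w10.png

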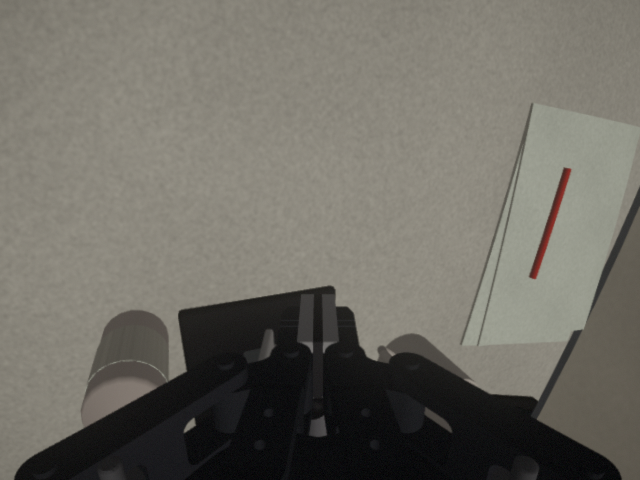

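View pics/c10z.png

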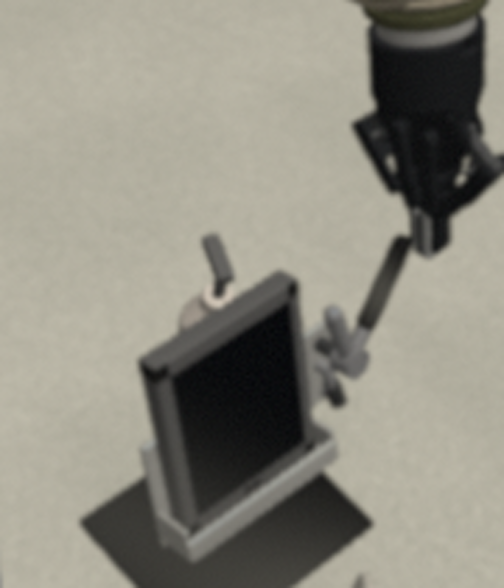

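```bash
python3 -m creep '[{"grip":0,"linear":[-4,0,-6],"rot":[0,0,0]},{"grip":0,"linear":[-5,0,0],"rot":[0,0,0]},{"grip":0,"linear":[-5,0,0],"rot":[0,0,0]},{"grip":0,"linear":[-5,0,0],"rot":[0,0,0]},{"grip":0,"linear":[-5,0,0],"rot":[0,0,0]},{"grip":0,"linear":[-5,0,0],"rot":[0,0,0]},{"grip":0,"linear":[-5,0,0],"rot":[0,0,0]}]'
python3 - <<'E'
from h import *
snap('scene','c11'); crop('c11',300,60,480,270,2.8,'c11z');
Rc,o=cradle()
plan(*goal(29.5,98,133,Rc,o))
E
```

```text
time_s: 15.78
eef_pos: [454.5, 349.0, 207.1]
ee_rot: [0.096, 0.562, 0.808, 0.145]
force: [-4.3, 5.7, 4.4]
grip_width: 0.0
t 15.83 pos [454.9 348.2 206.9] j [ 0.46  0.27  1.66 -0.04  0.86  0.13] F [-1.5  4.6  0.8] g -0.001
shift now-axes [-49.5  -0.9   1.2] shift goal-axes [-49.5  -1.    1.5] turn [ 0.0001 -0.006  -0.0021]
```

View pics/c11z.png

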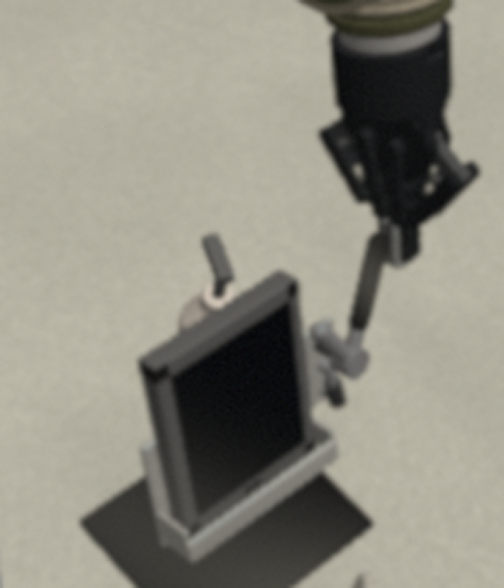

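Handle is turning with ~5 N. Continue the push past the high point.

```bash
python3 -m creep '[{"grip":0,"linear":[-5,0,0],"rot":[0,0,0]},{"grip":0,"linear":[-5,0,0],"rot":[0,0,0]},{"grip":0,"linear":[-5,0,0],"rot":[0,0,0]},{"grip":0,"linear":[-5,0,0],"rot":[0,0,0]},{"grip":0,"linear":[-5,0,0],"rot":[0,0,0]},{"grip":0,"linear":[-5,0,0],"rot":[0,0,0]},{"grip":0,"linear":[-5,0,0],"rot":[0,0,0]}]'
python3 - <<'E'
from h import *
snap('scene','c12'); crop('c12',300,60,480,270,2.8,'c12z');
Rc,o=cradle()
plan(*goal(29.5,98,133,Rc,o))
E
```

```text
time_s: 16.42
eef_pos: [467.2, 314.8, 205.3]
ee_rot: [0.097, 0.563, 0.809, 0.143]
force: [-0.9, 1.1, 1.2]
grip_width: 0.001
t 16.47 pos [467.4 314.2 205.2] j [ 0.39  0.25  1.69 -0.01  0.85  0.04] F [ 0.1 -1.3 -1. ] g 0.001
shift now-axes [-13.2  -0.4  -0.1] shift goal-axes [-13.2  -0.4  -0. ] turn [-0.0024 -0.0036 -0.002 ]
```

View pics/c12z.png

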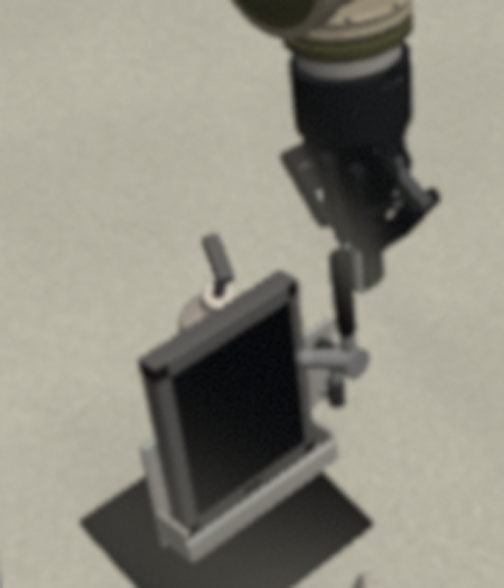

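Around the high point; a little further.

```bash
python3 -m creep '[{"grip":0,"linear":[-4,0,0],"rot":[0,0,0]},{"grip":0,"linear":[-4,0,0],"rot":[0,0,0]},{"grip":0,"linear":[-4,0,0],"rot":[0,0,0]},{"grip":0,"linear":[0,0,0],"rot":[0,0,0]},{"grip":0,"linear":[0,0,0],"rot":[0,0,0]}]'
python3 - <<'E'
from h import *
snap('scene','c13'); crop('c13',300,60,480,270,2.8,'c13z');
Rc,o=cradle()
plan(*goal(29.5,98,133,Rc,o))
E
```

```text
time_s: 16.88
eef_pos: [471.2, 304.0, 205.2]
ee_rot: [0.097, 0.563, 0.808, 0.143]
force: [0.8, 0.3, -1.0]
grip_width: 0.001
t 16.93 pos [471.1 304.2 205.3] j [0.36 0.24 1.7  0.   0.85 0.01] F [ 0.  -0.  -0.1] g 0.002
shift now-axes [-2.6 -0.4  0.1] shift goal-axes [-2.6 -0.4  0.1] turn [-0.0022 -0.0044 -0.0018]
```

View pics/c13z.png

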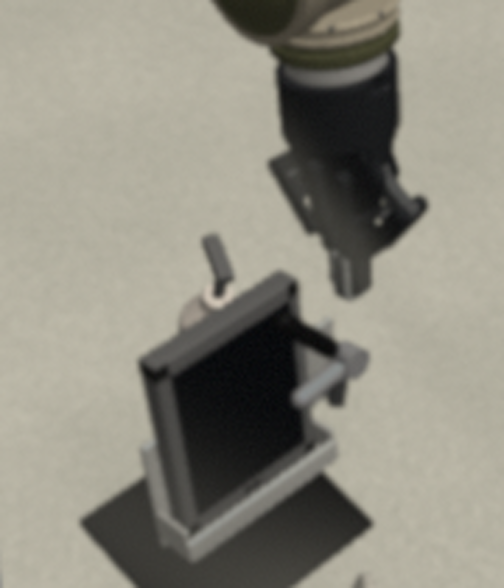

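```bash
python3 -m creep '[{"grip":0,"linear":[3,0,-6],"rot":[0,0,0]},{"grip":0,"linear":[2,0,-12],"rot":[0,0,0]},{"grip":0,"linear":[0,0,-16],"rot":[0,0,0]},{"grip":0,"linear":[0,0,-16],"rot":[0,0,0]},{"grip":0,"linear":[0,0,-16],"rot":[0,0,0]},{"grip":0,"linear":[0,0,-16],"rot":[0,0,0]},{"grip":0,"linear":[0,0,-16],"rot":[0,0,0]},{"grip":0,"linear":[0,0,-10],"rot":[0,0,0]},{"grip":0,"linear":[0,0,0],"rot":[0,0,0]},{"grip":0,"linear":[0,0,0],"rot":[0,0,0]}]'
python3 - <<'E'
from h import *
snap('scene','c14'); crop('c14',330,120,460,280,3.7,'c14z');snap('side','s14');snap('wrist','w14')
Rc,o=cradle()
for f in ['c14','s14']:
    im,W=load(f'pics/{f}.npz');P=(W.reshape(-1,3)-o)@Rc;x,y,z=P.T
    m=(z>40)&(z<150)&(y>-60)&(y<20)&(x>8)&(x<25); print(f,m.sum(),'front x',np.median(x[m]),'slopes',np.polyfit(z[m],x[m],1)[0],np.polyfit(y[m],x[m],1)[0])
    m=(z>30)&(z<150)&(abs(x-20)<4)&(abs(y)<75); print(' y',np.percentile(y[m],[.5,1,99,99.5]).round(1))
    m=(z>150)&(z<175)&(abs(x-10)<8)&(abs(y)<60); print(' top z',np.median(z[m]))
    H=P[(x>29)&(x<45)&(y>20)&(y<85)&(z>95)&(z<165)]; L=P[(x>29)&(x<45)&(y>20)&(y<85)&(z<95)&(z>50)]
    for nm,A in (('handle',H),('pawl',L)):
        if len(A)>10: print(nm,len(A),'ymin',A[:,1].min().round(1),'angle from pivot',np.degrees(np.median(np.arctan2(A[:,2]-75,A[:,1]-95))).round(1))
E
```

```text
time_s: 17.77
eef_pos: [435.0, 295.9, 306.9]
ee_rot: [0.097, 0.562, 0.809, 0.143]
force: [0.1, -0.5, -0.5]
grip_width: -0.0
c14 1482 front x 19.723530860392902 slopes 0.00038953163054626617 0.007665946454605398
 y [-63.9 -63.6  62.1  63.9]
 top z 160.12303583025218
handle 184 ymin 29.7 angle from pivot 129.2
pawl 139 ymin 37.9 angle from pivot 164.4
s14 711 front x 20.67336167488097 slopes -0.007825475387652334 -0.010404015191038342
 y [-65.8 -64.1  63.5  65. ]
 top z 161.8540929541488
handle 191 ymin 31.7 angle from pivot 125.5
pawl 85 ymin 39.0 angle from pivot 169.7
```

View pics/c14z.png

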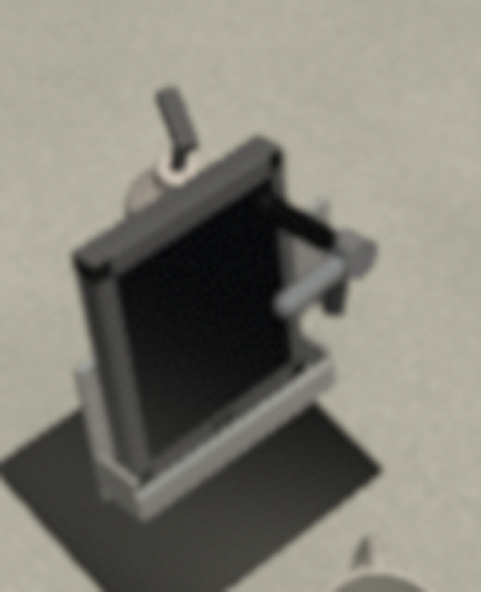

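View pics/s14.png

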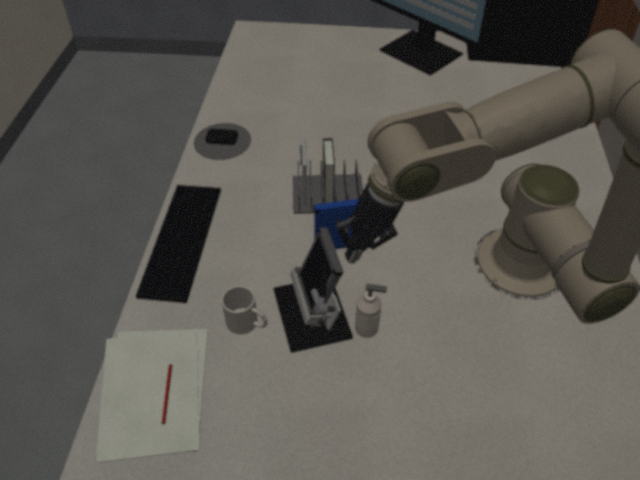

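```bash
python3 -c "
from rig import ctrl; print(ctrl.finish_job())"
```

```text
the job is handed in; nothing more can be done
None
```

The tablet is seated in the dock cradle and the latch is closed over it. I handed the job in at about 18 s; no verdict is reported.

**What I did:** I gripped the tablet near its top edge, lifted it clear of the rack, tilted it to the cradle's angle and lowered it onto the ledge. I felt for contact as it went down; the load changed by about 8 N. I then nudged it back against the plate, released it, and pushed the latch handle sideways with the closed fingers until it snapped over. After that I backed the arm away.

**Last checks (scene and side cameras, after backing off):**
- **Tablet:** the front face is about 20 mm ahead of the back plate, so the origin is near x = 10 mm. It is centred to about 1 mm, its top edge is at 160–162 mm in the cradle frame, and its slopes are within 0.011 rad. The screen faces outwards.
- **Latch:** the handle sits at about 126–129° from the cradle's +y axis, against 130° when fully closed. Its tip position also fits the closed end, at about y = 37 mm. The pawl lies across the tablet's +y edge.
- **Robot:** no outside force on the tool beyond noise, and the gripper stands clear of everything.
- **Bystanders:** clipboard, binder, dispenser and mug look unmoved in the pictures; I did not measure them again.

**Disagreements between readings:**
- The three cameras differed by 2–3 mm on the cradle's position. I corrected this by comparing the held tablet with the cradle in the same view.
- My angle reading for the pawl, 164–170°, was lower than the 185° expected. I think other points were mixed into that sample, because the pawl's tip was where it should be.

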